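Pack jars into a double-latched storage case

ROBOT

A 6-joint arm with a two-finger parallel gripper is mounted at the origin on the work surface. World frame = base frame: x ahead of the robot, y to its left, z up, the work surface at z = 0. Lengths are in m, angles in rad, forces in N, time in s.
With the tool pointing down it reaches from about 0.275 to 0.975 m from the base axis. Payload 8.4 kg.
Tool frame: the origin (TCP) lies at the very end of the fingers, on their centre line; the grasp point (between the pads) lies 19 mm behind it (robot.tcp_to_grasp is the distance from the TCP to the grasp point, in m); z points along the fingers, y is the direction in which the jaws open and shut (so a half turn about z gives the same grasp; the last joint's range is limited). The gripper opens to 92 mm and grips with 3 to 60 N. Pads are 20 mm wide; open, the fingers measure 128 mm over their backs; the gripper's body (75 mm by 189 mm) begins 69 mm behind the grasp point.
Start: joints at [1.287, 0.353, 1.633, -0, 1.155, -0.002], TCP at [0.174, 0.6, 0.215] pointing down, gripper open.
Joint ranges: [-2.63, 2.63], [-0.92, 2.1], [0.06, 2.66], [-1.3, 4.44], [0, 2.69], [-3.02, 3.02]. Speed limits (rad/s): [2.22, 2.22, 2.79, 3.14, 3.14, 3.14].

INTERFACE

Orientations are given as a unit quaternion [x, y, z, w].
In Python, from bench import robot, get_image, camera_params, find_in, regions_of, mark_of gives the robot as it stands.
- The arm moves only by the tool drive_tool, never from a script. Its argument "rows" is a list of rows, each an object with "offset": the shift along the tool's x, y, z in mm, a list of three; "twist": the turn, a rotation vector about the tool's x, y, z in degrees, a list of three; "jaw": the closure, from 0 (fully open) to 1 (shut). A call has 1 to 20 rows; each row shifts and turns the commanded pose from where the row before left it, along the tool's axes as they then stand; what a row does not reach is not made up. A row lasts 1/12 s, in which the tool goes at most 41.7 mm and 7.16 degrees, less where a joint would pass 70% of its speed; a pose out of reach is approached as far as the arm can. A call is refused whole if a number of a shift passes 41.7 or a number of a turn 7.16, either way. A call with a gripper value outside its range is refused whole. The fingers move at their own pace and stop on an object; "newtons" is the grip in N (left out, the last holds). Time passes only in rows, so rows that do not move let the fingers close. It gives the time, the measured TCP pose, the force and the opening at its end, in the units of the state.
- robot.read_state(): the state, without advancing time (a new reading comes with each control period).
- get_image(name): name is "scene" or "side" or "wrist"; returns (picture, depth): 420x560x3 uint8, red, green, blue; 420x560 float32, m along the optical axis (not along the pixel's ray), 0 where there is no reading.
- camera_params(name): a dict with "fx", "fy", "cx", "cy" (pixels), "D" ([k1, k2, p1, p2, k3] as OpenCV has them; the pictures are not rectified), "extrinsics" (4x4, takes a point from camera to world coordinates). Camera axes: x right, y up, looking along -z (the intrinsics and any distortion apply to the point x, -y, -z); pixel columns grow to the right and rows downward; lengths in m; the calibration is good to about 2 mm. A picture is of the moment at which its call begins: read the wrist's pose just before it. camera_params takes no time and is no camera call; for the wrist camera it gives the pose at the moment of the call.
- robot.close_job(): hands the job in, once; it reports no verdict.
Trained networks look in the newest picture that a camera, given by its name, has taken for a name from the list of things; names that differ only in an ending like _2 or _b are one class to them, and where a whole thing is asked for, a point or a joint stands for the part that bears it (a point fixed in the world has none). Each returns a list of dicts, best first, with "p" (0 to 1); they miss things now and then, are a little off and sometimes report something else, mostly with a low value. They report only what shows in the picture. A call takes as long as a camera call. They do not tell look-alikes from the thing itself.
- find_in(camera, thing): "uv" ([column, row] in pixels, amid what is visible of it).
- regions_of(camera, thing): "pixels" (420x560 bool, what is visible of it) and "uv" ([column, row] in pixels, amid what is visible of it).
- mark_of(camera, thing): "uv" ([column, row] in pixels: a listed point, or the origin of a listed thing).
The state is a dict: "t": time; "joint_pos": joint angles; "dq": joint speeds; "joint_efforts": joint torques, N m; "position": TCP position; "eef_rot": TCP orientation; "contact_force": force on the tool from outside, world axes, zero at the start; "torque": the same for the moment, N m; "width": finger opening in m.
Only numpy, scipy, OpenCV 4.12 (cv2) and the standard library are available. Lean on these libraries where they do the work, as an engineer would, in place of code of your own. Each camera call takes 0.05 s, during which the arm holds its last target.

TASK

Unlatch the grey storage case (swing the keeper clear, then draw the bolt fully), open its lid until it stands upright, and then raise the hold-down lever until it too stands upright. Stand every jar that is on the bench upright in the case, one to a bay on the inner floor, then swing the hold-down fully down over them and finally shut the lid fully; leave the keeper and bolt open, let go of everything, and do not shift the books, the glass or the bowl.

Things in the scene. Friction and masses are not known exactly. Their poses are not given: they have to be found in the camera images.
- case: grey plastic storage case, fixed. Origin on the bench under the crossing of the inner dividers; x along the case from near to far end, z up. Tray outside: x -95 to 125, y -95 to 105 mm; walls 50 high, 6 thick; inner floor 6, dividers 36 above the bench. Lid top at 94 when shut. Latch block (keeper, bolt): x -130 to 50, y -165 to -95, 48 high. Hold-down bearing: x 97 to 119, 74 high
- keeper (a joint): first catch: a brass swing arm lying level, end-on in the path of the bolt, turning about an upright pin. 0 = in line with the bolt (blocks it), grows as it turns clockwise seen from above (its post swings outwards, away from the case, -y) to 1.6 = clear; 1.3 is enough. Stays where left; about 1.5 N at the post
- keeper_post (a point): on the axis of the keeper's upright round post, 12 mm across, which stands 42 mm from the pin; the point is 100 mm above the bench, 12 mm below the post's top; the post is free from 71 to 112 mm above the bench
- keeper_pivot (a point): on the axis of the keeper's pin (fixed at case x -114, y -128 mm), 100 mm above the bench
- bolt (a joint): second latch: steel slide bolt over the lug on the lid's edge. 0 = home (lid locked), grows as it slides along the case's -x to 0.042 m = fully drawn. The keeper stops it within about 10 mm until swung clear; stays where left, about 1.5 N of friction
- bolt_tab (a point): centre of the bolt's upright tab, 12 mm along x and 22 mm along y, free from 71 to 112 mm above the bench; the point is 100 mm above the bench, 12 mm below its top
- lid (a joint): hinged lid: 0 = shut, opens upward about a line along the case's x on its +y side, up to 1.9 rad. Stiff hinge, stays where left; about 5 N at the tab to lift it
- lid_handle (a point): grip point in the upright tab on the lid, near its -y edge: tab 12 mm along x, 26 mm wide, standing 40 mm off the lid; the point is 28 mm off the lid and 12 mm below the tab's top, 122 mm above the bench with the lid shut; it turns with the lid
- lid_hinge (a point): on the lid's hinge line (fixed, case y 105 mm, 50 mm above the bench), level in x with the tab
- clamp (a joint): hold-down lever inside the case: 0 = shut, lying level along the case's x over the jars' places; opens upward about a line along the case's y at the far end, up to 2.0 rad. Stiff, stays where left; about 2 N at its end. With the hold-down up the lid cannot shut
- clamp_grip (a point): grip point in the hold-down lever, 10 mm from its free end (near end of the case when shut), 188 mm from its hinge; steel bar 14 mm wide (along the case's y) and 7 mm thick, with two cross bars 124 mm long, centred 62.5 and 153.5 mm from the hinge, that lie 3 mm over the jars; point 82 mm above the bench when shut; turns with the lever
- clamp_hinge (a point): on the hold-down's hinge line (fixed, case x 108, y 0, 82 mm above the bench)
- bay0 (a point): centre of the inner floor of bay 0: one of four square bays, 87 by 87 mm, near end, -y side
- bay1 (a point): centre of the inner floor of bay 1: one of four square bays, 87 by 87 mm, near end, +y side
- bay2 (a point): centre of the inner floor of bay 2: one of four square bays, 87 by 87 mm, far end, -y side
- bay3 (a point): centre of the inner floor of bay 3: one of four square bays, 87 by 87 mm, far end, +y side
- jar0_mid (a point): white stoneware jar standing upright: body 64 mm across and 44 mm high, on it a round wooden cap 40 mm across and 26 mm high (fixed to the jar, the part to grip), 70 mm high in all, 0.18 to 0.33 kg; point on its axis half-way up (35 mm above its underside), z up. None if this jar is absent from the start
- jar1_mid (a point): white stoneware jar standing upright: body 64 mm across and 44 mm high, on it a round wooden cap 40 mm across and 26 mm high (fixed to the jar, the part to grip), 70 mm high in all, 0.18 to 0.33 kg; point on its axis half-way up (35 mm above its underside), z up. None if this jar is absent from the start
- jar2_mid (a point): white stoneware jar standing upright: body 64 mm across and 44 mm high, on it a round wooden cap 40 mm across and 26 mm high (fixed to the jar, the part to grip), 70 mm high in all, 0.18 to 0.33 kg; point on its axis half-way up (35 mm above its underside), z up. None if this jar is absent from the start
- jar3_mid (a point): white stoneware jar standing upright: body 64 mm across and 44 mm high, on it a round wooden cap 40 mm across and 26 mm high (fixed to the jar, the part to grip), 70 mm high in all, 0.18 to 0.33 kg; point on its axis half-way up (35 mm above its underside), z up. None if this jar is absent from the start
- books_mid (a point): bystander: stack of three books, 150 by 210 by 82 mm, point at its centre
- tumbler: bystander: drinking glass, 74 mm across, 110 mm high, origin under its centre
- bowl: bystander: white bowl, 140 mm across, 60 mm high, origin under its centre
Not all that is in view belongs to the job. Leave any yellow look-alike of the part that bears jar2_mid alone. Leave any turquoise look-alike of the part that bears jar3_mid alone.

How it is judged:
By the outcome, as a careful person would: the job done as asked, in the order asked, and still so for the second after the job is handed in, with the robot touching nothing.
Of jar0, jar1, jar2, jar3 only 2 to 3 are there at a start; the rules pass over those that are not, and their reading is None.
At some moment in a run one of jar0, jar1, jar2, jar3 may be knocked a few centimetres aside while the robot is not near it.
It also fails if it takes over 210 s, if anything falls off the work surface, if the arm or the gripper's body presses on something with over 40 N, if the wrist force passes 120 N, or if a joint passes its speed limit or range.

## Working session

There is one attempt and no reset: what is moved stays moved. The work goes in short steps, Python scripts to look and compute and a tool call to move; the robot and the scene stay as the last step left them, time stands still between calls to the robot, and variables do not carry over. Pictures are saved under pics/ and viewed, and the job is handed in when it is done.

Besides the shell and the picture viewer there is one more tool, called as name(argument=value, ...), one argument or row to a line, values as JSON. drive_tool: Moves the arm, as the interface text tells. Its arguments: {"type":"object","properties":{"rows":{"type":"array","items":{"type":"object","properties":{"offset":{"type":"array","items":{"type":"number"}},"twist":{"type":"array","items":{"type":"number"}},"jaw":{"type":"number"}}}},"newtons":{"type":"number"}},"required":["rows"]}

I'll start by looking at the state and the camera pictures.

```bash
ls; mkdir -p pics; python3 - <<'E'
from bench import robot, get_image, camera_params
import cv2, numpy as np
s=robot.read_state(); print({k:np.round(v,3).tolist() for k,v in s.items()})
for n in ["scene","side","wrist"]:
    im,d=get_image(n); cv2.imwrite(f"pics/a_{n}.png",im[:,:,::-1]); np.save(f"pics/a_{n}_d.npy",d)
    p=camera_params(n); print(n,{k:np.round(v,3).tolist() for k,v in p.items()}, d.min(),d.max())
E
```

```text
pics
{'t': 0.0, 'joint_pos': [1.287, 0.354, 1.634, 0.0, 1.155, -0.002], 'dq': [-0.0, 0.004, 0.002, 0.001, -0.002, 0.0], 'joint_efforts': [-0.001, -59.382, -33.423, 0.07, 0.023, -0.0], 'position': [0.174, 0.6, 0.214], 'eef_rot': [0.14, 0.99, -0.001, -0.0], 'contact_force': [0.171, 0.316, 0.088], 'torque': [0.023, 0.041, -0.01], 'width': 0.092}
scene {'fx': 450.286, 'fy': 450.286, 'cx': 275.238, 'cy': 207.556, 'D': [-0.078, 0.0, 0.0, 0.0, 0.0], 'extrinsics': [[-0.29, -0.613, 0.735, 1.441], [0.957, -0.178, 0.229, 0.267], [-0.01, 0.77, 0.638, 0.888], [0.0, 0.0, 0.0, 1.0]]} 0.0 3.5675774
side {'fx': 388.225, 'fy': 388.225, 'cx': 279.39, 'cy': 211.547, 'D': [0.025, 0.0, 0.0, 0.0, 0.0], 'extrinsics': [[0.986, 0.127, -0.105, 0.412], [-0.164, 0.669, -0.725, -0.809], [-0.022, 0.732, 0.68, 0.856], [0.0, 0.0, 0.0, 1.0]]} 0.0 3.166171
wrist {'fx': 290.003, 'fy': 290.003, 'cx': 282.821, 'cy': 209.249, 'D': [-0.061, 0.0, 0.0, 0.0, 0.0], 'extrinsics': [[0.279, -0.92, -0.275, 0.096], [0.96, 0.267, 0.081, 0.623], [-0.001, -0.286, 0.958, 0.384], [0.0, 0.0, 0.0, 1.0]]} 0.0 1.2025443
```

View pics/a_scene.png

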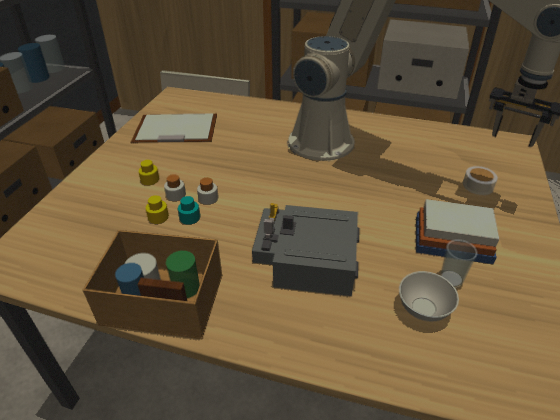

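View pics/a_side.png

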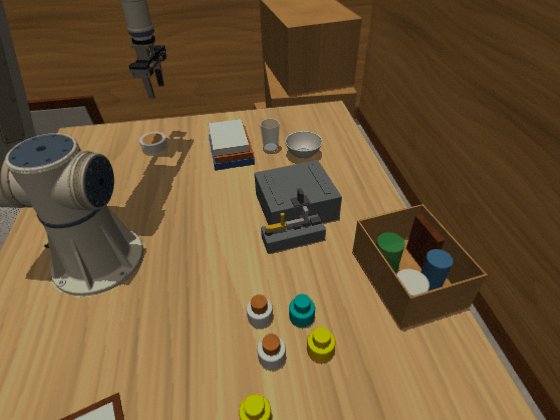

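View pics/a_wrist.png

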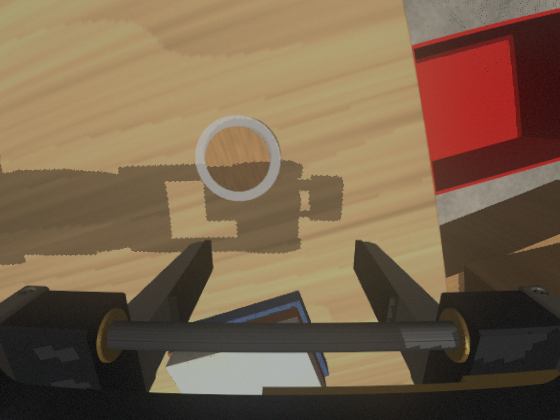

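Scene: the case sits at scene (315,245). Two white jars with wooden caps are at scene (175,188) and (207,191). The look-alikes are yellow at (149,173) and (157,209), and turquoise at (188,210). A pale ring at (480,180) needs checking. Next I measure these.

```bash
cat > h.py <<'E'
from bench import robot, get_image, camera_params, find_in, regions_of, mark_of
import cv2, numpy as np
from scipy.spatial.transform import Rotation as R
def K(p): return np.array([[p['fx'],0,p['cx']],[0,p['fy'],p['cy']],[0,0,1.]])
def rays(p,uv):
    uv=np.asarray(uv,float).reshape(-1,1,2)
    n=cv2.undistortPoints(uv,K(p),np.array(p['D'],float)).reshape(-1,2)
    return np.c_[n[:,0],-n[:,1],-np.ones(len(n))]
def at_depth(p,uv,d):
    c=rays(p,uv)*np.asarray(d).reshape(-1,1); E=np.array(p['extrinsics']); return c@E[:3,:3].T+E[:3,3]
def at_z(p,uv,z):
    E=np.array(p['extrinsics']); r=rays(p,uv)@E[:3,:3].T; o=E[:3,3]
    return o+r*((z-o[2])/r[:,2:3])
def proj(p,X):
    E=np.array(p['extrinsics']); c=(np.asarray(X,float).reshape(-1,3)-E[:3,3])@E[:3,:3]
    q=np.c_[c[:,0],-c[:,1],-c[:,2]]
    return cv2.projectPoints(q,np.zeros(3),np.zeros(3),K(p),np.array(p['D'],float))[0].reshape(-1,2)
def cloud(p,d):
    v,u=np.nonzero(d>0); return u,v,at_depth(p,np.c_[u,v],d[v,u])
def tri(cams,uvs):
    A=[];b=[]
    for p,uv in zip(cams,uvs):
        E=np.array(p['extrinsics']); r=(rays(p,[uv])@E[:3,:3].T)[0]; r/=np.linalg.norm(r)
        M=np.eye(3)-np.outer(r,r); A.append(M); b.append(M@E[:3,3])
    x=np.linalg.lstsq(np.vstack(A),np.hstack(b),rcond=None)[0]
    return x
def case(pos,yaw): # world<-case
    T=np.eye(4);T[:3,:3]=R.from_euler('z',yaw).as_matrix();T[:3,3]=pos;return T
E
python3 - <<'E'
from h import *
for n in ["scene","side"]:
    p=camera_params(n); im,d=get_image(n)
    for t in ["jar0_mid","jar1_mid","keeper_post","keeper_pivot","bolt_tab","lid_handle","lid_hinge","case","clamp_hinge","books_mid","tumbler","bowl"]:
        r=mark_of(n,t)
        print(n,t,[(np.round(q['uv'],1).tolist(),round(q['p'],2)) for q in r[:6]])
E
```

```text
scene jar0_mid [([313.7, 254.4], 0.36)]
scene jar1_mid [([449.1, 276.3], 0.68)]
scene keeper_post [([275.3, 208.3], 0.63)]
scene keeper_pivot [([273.6, 197.9], 0.65), ([420.7, 307.1], 0.51)]
scene bolt_tab [([266.9, 223.4], 0.65)]
scene lid_handle [([286.5, 219.8], 0.56)]
scene lid_hinge [([351.6, 247.5], 0.9)]
scene case [([315.2, 255.0], 0.59)]
scene clamp_hinge []
scene books_mid [([458.9, 231.4], 0.97)]
scene tumbler [([448.8, 274.6], 0.79)]
scene bowl [([421.2, 306.9], 0.56)]
side jar0_mid []
side jar1_mid [([281.5, 216.8], 0.41)]
side keeper_post [([268.3, 220.7], 0.61), ([282.2, 218.0], 0.58)]
side keeper_pivot [([271.2, 218.6], 0.45), ([307.5, 214.4], 0.22)]
side bolt_tab [([228.0, 138.8], 0.65), ([304.0, 212.8], 0.54)]
side lid_handle [([299.9, 198.6], 0.6)]
side lid_hinge [([283.1, 176.2], 0.68)]
side case [([292.3, 206.6], 0.85)]
side clamp_hinge []
side books_mid [([228.0, 142.5], 0.69)]
side tumbler [([271.6, 142.8], 0.91), ([272.4, 347.8], 0.31)]
side bowl [([303.3, 156.4], 0.67)]
```

```bash
python3 - <<'E'
import cv2
for n,(x,y,w,h) in {"scene":(120,140,260,160),"side":(220,150,150,280)}.items():
    im=cv2.imread(f"pics/a_{n}.png")[y:y+h,x:x+w]; f=min(800/im.shape[1],600/im.shape[0])
    cv2.imwrite(f"pics/crop_{n}.png",cv2.resize(im,None,fx=f,fy=f,interpolation=cv2.INTER_CUBIC))
E
```

```text
(no output)
```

View pics/crop_scene.png

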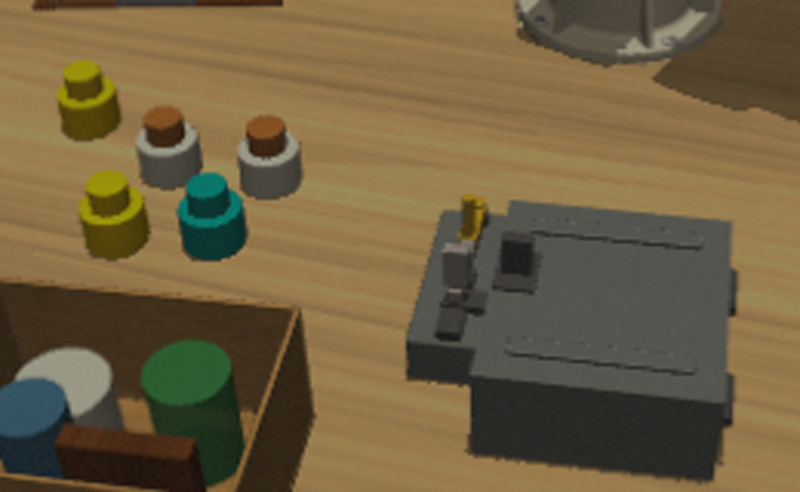

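View pics/crop_side.png

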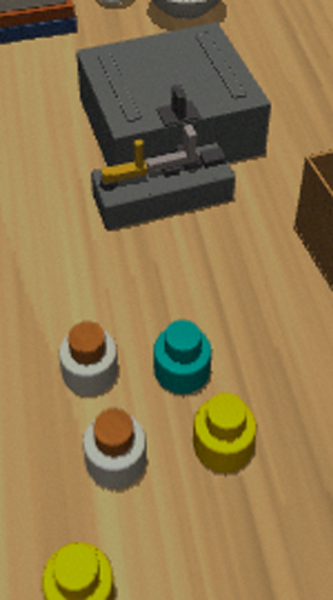

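Both crops agree: exactly two white jars with wooden caps, and the rest are yellow or turquoise. Now I fit the case pose from the depth data and measure the jars, bystanders and ring.

```bash
python3 - <<'E'
from h import *
C={}
for n in ["scene","side"]:
    p=camera_params(n); d=np.load(f"pics/a_{n}_d.npy"); u,v,X=cloud(p,d); im=cv2.imread(f"pics/a_{n}.png"); C[n]=(u,v,X)
    tab=(X[:,2]<0.02)&(X[:,0]>0.2)&(X[:,0]<1)&(abs(X[:,1])<0.5); print(n,'table z',np.median(X[tab,2]))
    win=(u>240)&(u<375)&(v>190)&(v<295) if n=="scene" else (u>240)&(u<350)&(v>150)&(v<255)
    top=win&(abs(X[:,2]-0.094)<0.006); print('lid pts',top.sum(),np.median(X[top,2]))
    P=X[top,:2].astype(np.float32)*1000
    # keep main component
    r=cv2.minAreaRect(P); print('lid rect',r)
    z=cv2.boxPoints(r); print(np.round(z,1).tolist())
    blk=win&(abs(X[:,2]-0.048)<0.005); Q=X[blk,:2].astype(np.float32)*1000; print('blk',cv2.minAreaRect(Q))
    hsv=cv2.cvtColor(im,cv2.COLOR_BGR2HSV)
    for nm,(a,b) in {"scene":{"jA":(175,188),"jB":(207,191),"Y1":(149,173),"Y2":(157,209),"T":(188,210),"ring":(480,180)},"side":{"jA":(271,350),"jB":(259,310),"Y1":(255,410),"Y2":(321,344),"T":(302,310),"ring":(152,143)}}[n].items():
        w=(abs(u-a)<22)&(abs(v-b)<22)&(X[:,2]>0.008)
        # cap top
        t=(abs(u-a)<16)&(abs(v-b)<20)&(X[:,2]>0.06)
        print(nm,'zmax',np.round(np.percentile(X[w,2],98),4),'cap c',np.round(X[t,:2].mean(0),4) if t.sum() else None,t.sum(), 'all extent',np.round(np.ptp(X[w],axis=0),3),np.round(X[w].mean(0),3))
E
```

```text
scene table z -0.0006624576741566246
lid pts 4572 0.09407537206403321
lid rect ((604.844970703125, 97.9059829711914), (228.0749969482422, 243.55665588378906), 8.080588340759277)
[[474.79998779296875, 202.39999389648438], [509.1000061035156, -38.70000076293945], [734.9000244140625, -6.599999904632568], [700.5999755859375, 234.5]]
blk ((590.904296875, 86.02447509765625), (257.169677734375, 276.43182373046875), 7.758443355560303)
jA zmax 0.0722 cap c [ 0.4989 -0.3332] 219 all extent [0.208 0.229 0.068] [ 0.494 -0.355  0.049]
jB zmax 0.0723 cap c [ 0.4472 -0.2684] 118 all extent [0.154 0.064 0.067] [ 0.475 -0.266  0.047]
Y1 zmax 0.0728 cap c [ 0.3989 -0.4981] 94 all extent [0.113 0.157 0.067] [ 0.421 -0.469  0.045]
Y2 zmax 0.0715 cap c [ 0.5642 -0.3782] 116 all extent [0.135 0.106 0.066] [ 0.548 -0.372  0.04 ]
T zmax 0.0715 cap c [ 0.5408 -0.2846] 126 all extent [0.141 0.141 0.068] [ 0.515 -0.297  0.038]
ring zmax 0.0476 cap c None 0 all extent [0.112 0.099 0.043] [0.137 0.556 0.037]
side table z 0.0010521307432626026
lid pts 2866 0.09516311524372817
lid rect ((604.7752075195312, 95.6924
[... 196 characters left out ...]
2070312, 233.60000610351562]]
blk ((596.5188598632812, 167.21224975585938), (267.78924560546875, 463.3802185058594), 3.401080369949341)
jA zmax 0.0732 cap c [ 0.4469 -0.3818] 275 all extent [0.063 0.063 0.066] [ 0.446 -0.391  0.049]
jB zmax 0.0729 cap c [ 0.4336 -0.2749] 220 all extent [0.063 0.054 0.065] [ 0.433 -0.284  0.048]
Y1 zmax 0.0737 cap c [ 0.396  -0.5049] 378 all extent [0.063 0.052 0.067] [ 0.397 -0.506  0.059]
Y2 zmax 0.0734 cap c [ 0.5597 -0.3846] 267 all extent [0.066 0.101 0.067] [ 0.556 -0.391  0.048]
T zmax 0.0732 cap c [ 0.5362 -0.2932] 227 all extent [0.063 0.115 0.067] [ 0.535 -0.305  0.049]
ring zmax 0.0493 cap c None 0 all extent [0.102 0.109 0.042] [0.124 0.54  0.038]
```

```bash
python3 - <<'E'
from h import *
for n in ["scene","side"]:
    p=camera_params(n); d=np.load(f"pics/a_{n}_d.npy"); u,v,X=cloud(p,d); im=cv2.imread(f"pics/a_{n}.png")
    Z=np.zeros(d.shape,np.float32); Z[v,u]=X[:,2]; XY=np.zeros(d.shape+(2,)); XY[v,u]=X[:,:2]
    win=np.zeros(d.shape,bool)
    if n=="scene": win[195:295,240:375]=1
    else: win[150:255,240:350]=1
    m=(win&(abs(Z-0.0945)<0.0045)).astype(np.uint8)
    m=cv2.morphologyEx(m,cv2.MORPH_OPEN,np.ones((5,5)))
    k,l,st,_=cv2.connectedComponentsWithStats(m); i=1+np.argmax(st[1:,4]); P=(XY[l==i]*1000).astype(np.float32)
    r=cv2.minAreaRect(P); print(n,'lid',r,len(P)); print(np.round(cv2.boxPoints(r),1).tolist())
    m=(win&(abs(Z-0.048)<0.003)).astype(np.uint8)
    m=cv2.morphologyEx(m,cv2.MORPH_OPEN,np.ones((3,3)))
    k,l,st,_=cv2.connectedComponentsWithStats(m)
    for i in range(1,k):
        if st[i,4]>60: r=cv2.minAreaRect((XY[l==i]*1000).astype(np.float32)); print(' blk',r,st[i,4])
    hsv=cv2.cvtColor(im,cv2.COLOR_BGR2HSV)
    orange=((hsv[...,0]<14)&(hsv[...,1]>120)&(hsv[...,2]>60)&(Z>0.064)&(Z<0.08)).astype(np.uint8)
    k,l,st,ce=cv2.connectedComponentsWithStats(orange)
    for i in range(1,k):
        if st[i,4]>30:
            c=XY[l==i]*1000; cc,rr=cv2.minEnclosingCircle(c.astype(np.float32)); print(' cap',ce[i],np.round(c.mean(0),1),np.round(cc,1),round(rr,1),Z[l==i].mean())
E
```

```text
scene lid ((601.1466674804688, 118.84917449951172), (226.59121704101562, 200.4510040283203), 6.932894706726074) 3793
[[476.6000061035156, 204.6999969482422], [500.79998779296875, 5.699999809265137], [725.7000122070312, 33.0], [701.5, 232.0]]
 blk ((570.2847290039062, -45.212833404541016), (180.23324584960938, 24.750560760498047), 9.148268699645996) 237
 blk ((539.2689819335938, -7.201066017150879), (80.32466888427734, 18.401853561401367), 9.307618141174316) 95
side lid ((602.2911376953125, 117.3768310546875), (221.3896026611328, 205.7274169921875), 7.196564674377441) 2213
[[479.6000061035156, 205.60000610351562], [505.3999938964844, 1.5], [725.0, 29.200000762939453], [699.2000122070312, 233.3000030517578]]
 blk ((549.4437866210938, -39.407989501953125), (134.18447875976562, 44.55499267578125), 7.571753978729248) 332
```

```bash
python3 - <<'E'
from h import *
T=case([0.5874,0.1113,0],np.deg2rad(7.1))
def w(x): return (np.asarray(x,float)/1000)@T[:3,:3].T+T[:3,3]
def box(x0,x1,y0,y1,z): return [[x0,y0,z],[x1,y0,z],[x1,y1,z],[x0,y1,z]]
for n,(x,y,wd,h) in {"scene":(235,185,140,110),"side":(240,150,120,110)}.items():
    p=camera_params(n); im=cv2.imread(f"pics/a_{n}.png"); F=5.4
    c=cv2.resize(im[y:y+h,x:x+wd],None,fx=F,fy=F,interpolation=cv2.INTER_CUBIC)
    for b,col in [(box(-95,125,-95,105,94),(0,255,0)),(box(-130,50,-165,-95,48),(255,0,255)),(box(-95,125,-95,105,0),(255,255,0)),(box(-130,50,-165,-95,0),(0,255,255))]:
        q=((proj(p,w(b))-[x,y]+.5)*F).astype(np.int32); cv2.polylines(c,[q],True,col,1)
    q=((proj(p,w([[-114,-128,100],[-72,-128,100]]))-[x,y]+.5)*F).astype(int)
    for a in q: cv2.circle(c,tuple(int(i) for i in a),4,(0,0,255),-1)
    cv2.imwrite(f"pics/ov_{n}.png",c)
    hsv=cv2.cvtColor(im,cv2.COLOR_BGR2HSV)
    for a in ([(175,181),(207,184),(210,196)] if n=="scene" else [(271,342),(259,302)]): print(n,a,hsv[a[1],a[0]])
E
```

```text
scene (175, 181) [ 15 186  74]
scene (207, 184) [ 14 186 118]
scene (210, 196) [23 42 73]
side (271, 342) [ 14 201 150]
side (259, 302) [ 14 198 151]
```

View pics/ov_scene.png

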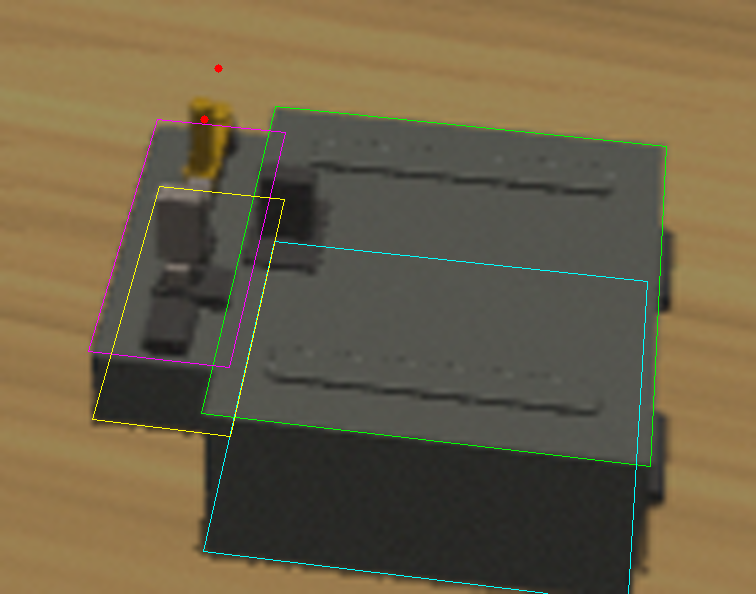

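View pics/ov_side.png

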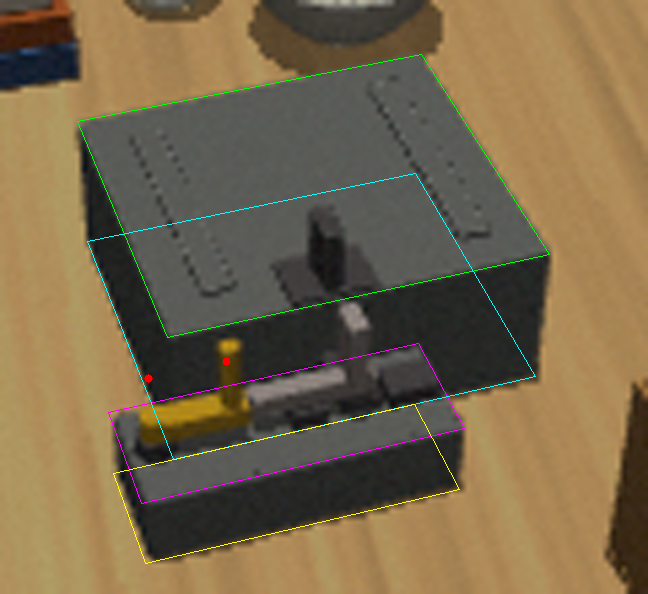

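The model overlay fits both views to within about 2 mm: origin (0.5874, 0.1113), yaw 7.1°. Next I get the latch parts in the case frame and the cap positions.

```bash
cat >> h.py <<'E'
TC=case([0.5874,0.1113,0],np.deg2rad(7.1))
def c2w(x): return (np.asarray(x,float)/1000)@TC[:3,:3].T+TC[:3,3]
def w2c(X): return (np.asarray(X)-TC[:3,3])@TC[:3,:3]*1000
def caps(n,im,d):
    p=camera_params(n); u,v,X=cloud(p,d); Z=np.zeros(d.shape,np.float32); Z[v,u]=X[:,2]; XY=np.zeros(d.shape+(2,)); XY[v,u]=X[:,:2]
    hsv=cv2.cvtColor(im,cv2.COLOR_RGB2HSV)
    m=((hsv[...,0]<19)&(hsv[...,1]>140)&(hsv[...,2]>50)&(Z>0.066)&(Z<0.078)&(XY[...,0]>.25)&(XY[...,0]<.9)&(abs(XY[...,1])<.6)).astype(np.uint8)
    k,l,st,ce=cv2.connectedComponentsWithStats(m); o=[]
    for i in range(1,k):
        if st[i,4]>30:
            c=(XY[l==i]*1000).astype(np.float32); cc,rr=cv2.minEnclosingCircle(c); o.append((np.round(ce[i]).tolist(),np.round(cc,1).tolist(),round(rr,1),np.round(c.mean(0),1).tolist(),int(st[i,4])))
    return o
E
python3 - <<'E'
from h import *
for n in ["scene","side"]:
    p=camera_params(n); d=np.load(f"pics/a_{n}_d.npy"); u,v,X=cloud(p,d); im=cv2.imread(f"pics/a_{n}.png")[:,:,::-1].copy()
    for c in caps(n,im,d): print(n,c)
    c=w2c(X)
    for nm,b in dict(latch=(-135,60,-170,-100,75,120),handle=(-95,125,-95,105,105,140)).items():
        s=(c[:,0]>b[0])&(c[:,0]<b[1])&(c[:,1]>b[2])&(c[:,1]<b[3])&(c[:,2]>b[4])&(c[:,2]<b[5])
        cc=c[s]; rgb=im[v[s],u[s]].astype(int)
        yel=(rgb[:,0]-rgb[:,2]>40)
        for k,q in (('yel',yel),('grey',~yel)):
            if q.sum()>3: print(n,nm,k,q.sum(),'min',np.percentile(cc[q],3,axis=0).round(1),'max',np.percentile(cc[q],97,axis=0).round(1),'med',np.median(cc[q],axis=0).round(1))
E
```

```text
scene ([172.0, 178.0], [451.3, -379.7], 24.5, [450.29998779296875, -377.3999938964844], 89)
scene ([206.0, 181.0], [434.3, -270.7], 21.3, [436.3999938964844, -269.70001220703125], 84)
scene ([143.0, 249.0], [759.7, -305.3], 43.9, [757.5, -305.20001220703125], 65)
scene latch yel 55 min [ -87.5 -133.7   75.9] max [ -63.3 -122.3  114.7] med [ -66.2 -127.9   97.5]
scene latch grey 120 min [  -5.6 -137.5   76.3] max [   6.7 -116.3  114. ] med [   3.4 -126.5   98. ]
scene handle grey 115 min [ -2.7 -86.2 105.7] max [  9.3 -61.5 135.5] med [  5.9 -73.6 124. ]
side ([389.0, 227.0], [828.7, -95.7], 71.0, [828.0999755859375, -95.5], 118)
side ([402.0, 288.0], [810.6, -227.5], 146.5, [779.0, -294.8999938964844], 322)
side ([258.0, 302.0], [433.8, -272.0], 20.3, [433.5, -273.70001220703125], 193)
side ([271.0, 342.0], [447.9, -379.8], 20.1, [447.1000061035156, -381.20001220703125], 244)
side latch yel 40 min [ -75.8 -137.6   75.8] max [ -65.9 -127.7  114.2] med [ -72.2 -134.8   97.4]
side latch grey 87 min [ -66.1 -141.5   76.4] max [   3.8 -120.3  114.1] med [  -4.3 -136.9   98.9]
side handle grey 73 min [ -5.4 -91.5 106.4] max [  6.2 -63.5 136.6] med [ -1.6 -83.8 125.8]
```

Latch readings in the case frame:
- **Keeper post:** (-72,-128), so keeper = 0.
- **Bolt tab:** (0,-128).
- **Lid tab:** about (1,-75), top at 134.

Jars: A (448,-380) and B (434,-272), cap top about 72. The ring at scene (480,180) is only 48 mm high and hollow, so it is not a jar.

Things that could be taken for a jar, in scene pixels:
- White (175,188) and (207,191): the targets.
- Yellow (149,173) and (157,209): excluded.
- Turquoise (188,210): excluded.
- White cup in the crate (140,270): excluded.
- Ring (480,180): excluded.

The close crop confirms this choice. I start with the keeper.

```bash
cat >> h.py <<'E'
def plan(target,yawdeg=None,tilt=None):
    """target world m of TCP; yaw of tool y in world deg, tool down. prints twist z needed and tool offset in mm after twist"""
    s=robot.read_state(); P=np.array(s['position']); Rm=R.from_quat(s['eef_rot']).as_matrix()
    print('t',round(s['t'],2),'tcp',np.round(P*1000,1),'case',np.round(w2c(P),1),'yaw',round(np.degrees(np.arctan2(Rm[1,1],Rm[0,1])),2),'case yaw',round(np.degrees(np.arctan2(Rm[1,1],Rm[0,1]))-7.1,2),'zdir',np.round(Rm[:,2],3),'F',np.round(s['contact_force'],1),'w',round(s['width']*1000,1),'q',np.round(s['joint_pos'],2))
    if target is None: return
    if yawdeg is None: Rt=Rm
    else:
        y=np.radians(yawdeg); yy=np.array([np.cos(y),np.sin(y),0]); zz=np.array([0,0,-1.]); Rt=np.c_[np.cross(yy,zz),yy,zz]
    tw=R.from_matrix(Rm.T@Rt).as_rotvec(degrees=True)
    off=Rt.T@(np.asarray(target)-P)*1000
    n=int(np.ceil(max(abs(off))/41.7)); print('twist',np.round(tw,1),'rows',np.ceil(max(abs(tw))/7.16),'| then offset',np.round(off,1),'/n=',n,np.round(off/max(n,1),1))
    d=Rm.T@(np.asarray(target)-P)*1000; print('offset in present frame',np.round(d,1))
E
python3 -c "
from h import *
plan(c2w([-72,-128,150]),37.1)"
```

```text
t 1.45 tcp [173.8 600.3 214.6] case [-350.   536.4  214.6] yaw 73.85 case yaw 66.75 zdir [-0. -0. -1.] F [ 0.3  0.5 -0.6] w 91.8 q [ 1.29  0.35  1.63  0.    1.16 -0.  ]
twist [-0.  -0.  36.8] rows 6.0 | then offset [-714.4  -91.5   64.6] /n= 18 [-39.7  -5.1   3.6]
offset in present frame [-517.6 -500.8   64.6]
```

drive_tool(
  rows=[
    {"twist":[0,0,6.1],"jaw":0.67},
    {"twist":[0,0,6.1],"jaw":0.67},
    {"twist":[0,0,6.1],"jaw":0.67},
    {"twist":[0,0,6.1],"jaw":0.67},
    {"twist":[0,0,6.1],"jaw":0.67},
    {"twist":[0,0,6.3],"jaw":0.67},
    {"offset":[-36,-4.6,0],"jaw":0.67},
    {"offset":[-36,-4.6,0],"jaw":0.67},
    {"offset":[-36,-4.6,0],"jaw":0.67},
    {"offset":[-36,-4.6,0],"jaw":0.67},
    {"offset":[-36,-4.6,0],"jaw":0.67},
    {"offset":[-36,-4.6,0],"jaw":0.67},
    {"offset":[-36,-4.6,0],"jaw":0.67},
    {"offset":[-36,-4.6,0],"jaw":0.67},
    {"offset":[-36,-4.6,0],"jaw":0.67},
    {"offset":[-36,-4.6,0],"jaw":0.67},
    {"offset":[-36,-4.6,0],"jaw":0.67},
    {"offset":[-36,-4.6,0],"jaw":0.67},
    {"offset":[-36,-4.6,0],"jaw":0.67},
    {"offset":[-36,-4.6,0],"jaw":0.67},
  ],
  newtons=20,
)

```text
$.rows[0]: bad value
```

```bash
python3 -c "
from h import *
plan(c2w([-72,-128,150]),37.1)"
```

```text
t 1.45 tcp [173.8 600.3 214.6] case [-350.   536.4  214.6] yaw 73.85 case yaw 66.75 zdir [-0. -0. -1.] F [ 0.3  0.5 -0.6] w 91.8 q [ 1.29  0.35  1.63  0.    1.16 -0.  ]
twist [-0.  -0.  36.8] rows 6.0 | then offset [-714.4  -91.5   64.6] /n= 18 [-39.7  -5.1   3.6]
offset in present frame [-517.6 -500.8   64.6]
```

Every row has to carry all three keys.

drive_tool(
  rows=[
    {"offset":[0,0,0],"twist":[0,0,6.1],"jaw":0.67},
    {"offset":[0,0,0],"twist":[0,0,6.1],"jaw":0.67},
    {"offset":[0,0,0],"twist":[0,0,6.1],"jaw":0.67},
    {"offset":[0,0,0],"twist":[0,0,6.1],"jaw":0.67},
    {"offset":[0,0,0],"twist":[0,0,6.1],"jaw":0.67},
    {"offset":[0,0,0],"twist":[0,0,6.3],"jaw":0.67},
    {"offset":[-36,-4.6,0],"twist":[0,0,0],"jaw":0.67},
    {"offset":[-36,-4.6,0],"twist":[0,0,0],"jaw":0.67},
    {"offset":[-36,-4.6,0],"twist":[0,0,0],"jaw":0.67},
    {"offset":[-36,-4.6,0],"twist":[0,0,0],"jaw":0.67},
    {"offset":[-36,-4.6,0],"twist":[0,0,0],"jaw":0.67},
    {"offset":[-36,-4.6,0],"twist":[0,0,0],"jaw":0.67},
    {"offset":[-36,-4.6,0],"twist":[0,0,0],"jaw":0.67},
    {"offset":[-36,-4.6,0],"twist":[0,0,0],"jaw":0.67},
    {"offset":[-36,-4.6,0],"twist":[0,0,0],"jaw":0.67},
    {"offset":[-36,-4.6,0],"twist":[0,0,0],"jaw":0.67},
    {"offset":[-36,-4.6,0],"twist":[0,0,0],"jaw":0.67},
    {"offset":[-36,-4.6,0],"twist":[0,0,0],"jaw":0.67},
    {"offset":[-36,-4.6,0],"twist":[0,0,0],"jaw":0.67},
    {"offset":[-36,-4.6,0],"twist":[0,0,0],"jaw":0.67},
  ],
  newtons=20,
)

```text
t: 3.12
position: [0.4268, 0.1577, 0.2149]
eef_rot: [0.446, 0.895, 0.0, 0.0]
contact_force: [1.3, 0.3, -0.0]
width: 0.0305
```

```bash
python3 -c "
from h import *
plan(c2w([-72,-128,150]),37.1)"
```

```text
t 3.12 tcp [426.8 157.7 214.9] case [-153.7   65.9  214.9] yaw 37.06 case yaw 29.96 zdir [ 0.001  0.    -1.   ] F [ 1.3  0.3 -0. ] w 30.5 q [ 0.35  0.08  1.98 -0.    1.08 -0.3 ]
twist [ 0.  0. -0.] rows 1.0 | then offset [-208.7  -26.2   64.9] /n= 6 [-34.8  -4.4  10.8]
offset in present frame [-208.7  -26.1   64.9]
```

drive_tool(
  rows=[
    {"offset":[-34.8,-4.4,10.8],"twist":[0,0,0],"jaw":0.67},
    {"offset":[-34.8,-4.4,10.8],"twist":[0,0,0],"jaw":0.67},
    {"offset":[-34.8,-4.4,10.8],"twist":[0,0,0],"jaw":0.67},
    {"offset":[-34.8,-4.4,10.8],"twist":[0,0,0],"jaw":0.67},
    {"offset":[-34.8,-4.4,10.8],"twist":[0,0,0],"jaw":0.67},
    {"offset":[-25,-3,8],"twist":[0,0,0],"jaw":0.67},
    {"offset":[0,0,0],"twist":[0,0,0],"jaw":0.67},
    {"offset":[0,0,0],"twist":[0,0,0],"jaw":0.67},
  ],
)

```text
t: 3.78
position: [0.526, -0.0155, 0.152]
eef_rot: [0.447, 0.895, -0.0, -0.001]
contact_force: [0.6, -0.5, -0.3]
width: 0.0307
```

```bash
python3 -c "
from h import *
plan(c2w([-72,-128,150]),37.1)
p=camera_params('wrist'); im,d=get_image('wrist'); cv2.imwrite('pics/b_wrist.png',im[:,:,::-1])
u,v,X=cloud(p,d); c=w2c(X); rgb=im[v,u].astype(int)
s=(c[:,2]>105)&(c[:,2]<118)&(c[:,1]<-100)&(c[:,1]>-160)&(c[:,0]>-130)&(c[:,0]<40)
y=s&(rgb[:,0]-rgb[:,2]>40); g=s&~(rgb[:,0]-rgb[:,2]>40)
for q in (y,g):
  if q.sum(): print(q.sum(),np.percentile(c[q],3,axis=0).round(1),np.percentile(c[q],97,axis=0).round(1),u[q].mean(),v[q].mean())
"
```

```text
t 3.78 tcp [526.  -15.5 152. ] case [ -76.6 -118.2  152. ] yaw 36.91 case yaw 29.81 zdir [-0.001  0.    -1.   ] F [ 0.6 -0.5 -0.3] w 30.7 q [-0.03  0.27  1.9   0.    0.97 -0.68]
twist [-0.  -0.  -0.2] rows 1.0 | then offset [-10.8  -0.9   2. ] /n= 1 [-10.8  -0.9   2. ]
offset in present frame [-10.8  -0.9   2. ]
175 [ -76.3 -133.3  106.7] [ -66.5 -123.7  112.5] 281.69142857142856 245.0742857142857
297 [ -71.1 -131.3  105.6] [   3.3 -116.1  112.7] 353.3030303030303 275.4949494949495
```

View pics/b_wrist.png

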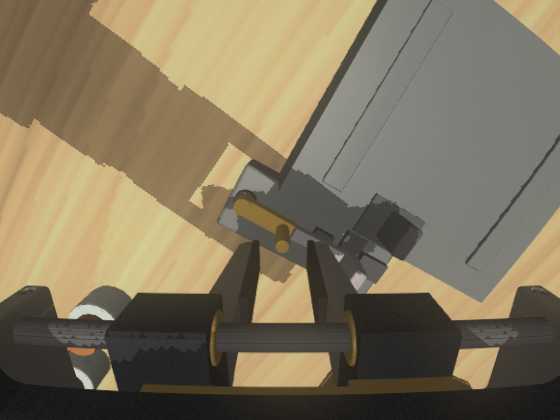

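The wrist view shows the brass post at pixel (282,240), between the finger planes. Measured centre is (-71.4,-128.5), which agrees. I align, descend to TCP z≈90 and grip.

drive_tool(
  rows=[
    {"offset":[-10.8,-0.6,0],"twist":[0,0,0],"jaw":0.67},
    {"offset":[0,0,0],"twist":[0,0,0],"jaw":0.67},
    {"offset":[0,0,20],"twist":[0,0,0],"jaw":0.67},
    {"offset":[0,0,20],"twist":[0,0,0],"jaw":0.67},
    {"offset":[0,0,20],"twist":[0,0,0],"jaw":0.67},
    {"offset":[0,0,2],"twist":[0,0,0],"jaw":0.67},
    {"offset":[0,0,0],"twist":[0,0,0],"jaw":0.67},
    {"offset":[0,0,0],"twist":[0,0,0],"jaw":0.67},
  ],
)

```text
t: 4.5
position: [0.5326, -0.0232, 0.0915]
eef_rot: [0.445, 0.895, 0.0, 0.0]
contact_force: [0.1, 0.5, 0.3]
width: 0.0303
```

```bash
python3 -c "
from h import *
plan(c2w([-71.5,-128.5,90]),37.1)"
```

```text
t 4.5 tcp [532.6 -23.2  91.5] case [ -71.  -126.7   91.5] yaw 37.09 case yaw 29.99 zdir [ 0.001 -0.    -1.   ] F [0.1 0.5 0.3] w 30.3 q [-0.05  0.37  1.93  0.    0.84 -0.69]
twist [ 0.  0. -0.] rows 1.0 | then offset [-1.3 -1.3  1.5] /n= 1 [-1.3 -1.3  1.5]
offset in present frame [-1.3 -1.3  1.5]
```

```bash
python3 -c "
import numpy as np
th=np.linspace(0,1.6,9); p=np.c_[42*np.cos(th),-42*np.sin(th)]; d=np.diff(p,axis=0)
print(np.round(np.c_[-.5*d[:,0]+.866*d[:,1], .866*d[:,0]+.5*d[:,1]],1).tolist())"
```

```text
[[-6.8, -4.9], [-5.7, -6.2], [-4.4, -7.2], [-2.9, -7.9], [-1.2, -8.3], [0.4, -8.4], [2.1, -8.1], [3.7, -7.5]]
```

drive_tool(
  rows=[
    {"offset":[0,0,0],"twist":[0,0,0],"jaw":1},
    {"offset":[0,0,0],"twist":[0,0,0],"jaw":1},
    {"offset":[0,0,0],"twist":[0,0,0],"jaw":1},
    {"offset":[0,0,0],"twist":[0,0,0],"jaw":1},
  ],
  newtons=15,
)

```text
t: 4.83
position: [0.532, -0.0237, 0.0914]
eef_rot: [0.446, 0.895, -0.0, 0.0]
contact_force: [-3.9, 0.9, 6.8]
width: 0.0114
```

drive_tool(
  rows=[
    {"offset":[-6.8,-4.9,0],"twist":[0,0,0],"jaw":1},
    {"offset":[0,0,0],"twist":[0,0,0],"jaw":1},
    {"offset":[-5.7,-6.2,0],"twist":[0,0,0],"jaw":1},
    {"offset":[-4.4,-7.2,0],"twist":[0,0,0],"jaw":1},
    {"offset":[-2.9,-7.9,0],"twist":[0,0,0],"jaw":1},
    {"offset":[-1.2,-8.3,0],"twist":[0,0,0],"jaw":1},
    {"offset":[0.4,-8.4,0],"twist":[0,0,0],"jaw":1},
    {"offset":[2.1,-8.1,0],"twist":[0,0,0],"jaw":1},
    {"offset":[3.7,-7.5,0],"twist":[0,0,0],"jaw":1},
    {"offset":[0,0,0],"twist":[0,0,0],"jaw":1},
    {"offset":[0,0,0],"twist":[0,0,0],"jaw":1},
  ],
)

```text
t: 5.75
position: [0.4949, -0.0715, 0.0914]
eef_rot: [0.446, 0.895, -0.0, 0.001]
contact_force: [-0.6, -3.2, 7.2]
width: 0.0117
```

```bash
python3 -c "
from h import *
plan(c2w([-114,-170,90]),37.1)"
```

```text
t 5.75 tcp [494.9 -71.5  91.4] case [-114.3 -170.    91.4] yaw 37.05 case yaw 29.95 zdir [ 0.002 -0.001 -1.   ] F [-0.6 -3.2  7.2] w 11.7 q [-0.15  0.32  2.   -0.    0.81 -0.79]
twist [ 0.   0.1 -0.1] rows 1.0 | then offset [-0.2  0.3  1.4] /n= 1 [-0.2  0.3  1.4]
offset in present frame [-0.2  0.3  1.4]
```

The post is now at case (-114,-170), about 1.6 rad, still between the pads. I release, rise, turn the jaw along case x, and go over the bolt tab.

drive_tool(
  rows=[
    {"offset":[0,0,0],"twist":[0,0,0],"jaw":0.67},
    {"offset":[0,0,0],"twist":[0,0,0],"jaw":0.67},
    {"offset":[0,0,0],"twist":[0,0,0],"jaw":0.67},
    {"offset":[0,0,-20],"twist":[0,0,0],"jaw":0.67},
    {"offset":[0,0,-20],"twist":[0,0,0],"jaw":0.67},
    {"offset":[0,0,-20],"twist":[0,0,0],"jaw":0.67},
    {"offset":[0,0,0],"twist":[0,0,6],"jaw":0.67},
    {"offset":[0,0,0],"twist":[0,0,6],"jaw":0.67},
    {"offset":[0,0,0],"twist":[0,0,6],"jaw":0.67},
    {"offset":[0,0,0],"twist":[0,0,6],"jaw":0.67},
    {"offset":[0,0,0],"twist":[0,0,6],"jaw":0.67},
    {"offset":[14,38,0],"twist":[0,0,0],"jaw":0.67},
    {"offset":[14,38,0],"twist":[0,0,0],"jaw":0.67},
    {"offset":[14,38,0],"twist":[0,0,0],"jaw":0.67},
    {"offset":[0,0,0],"twist":[0,0,0],"jaw":0.67},
    {"offset":[0,0,0],"twist":[0,0,0],"jaw":0.67},
  ],
)

```text
t: 7.08
position: [0.6033, -0.0138, 0.1497]
eef_rot: [0.662, 0.75, -0.0, -0.0]
contact_force: [-0.9, -0.2, -0.8]
width: 0.0307
```

```bash
python3 -c "
from h import *
plan(c2w([0,-128,90]),7.1)
p=camera_params('wrist'); im,d=get_image('wrist'); cv2.imwrite('pics/c_wrist.png',im[:,:,::-1])
u,v,X=cloud(p,d); c=w2c(X); rgb=im[v,u].astype(int)
s=(c[:,2]>105)&(c[:,2]<118)&(c[:,1]<-100)&(c[:,1]>-190)&(c[:,0]>-130)&(c[:,0]<40)
y=s&(rgb[:,0]-rgb[:,2]>40); g=s&~(rgb[:,0]-rgb[:,2]>40)
for q in (y,g):
  if q.sum(): print(q.sum(),np.percentile(c[q],3,axis=0).round(1),np.percentile(c[q],97,axis=0).round(1),u[q].mean(),v[q].mean())
im,d=get_image('side'); cv2.imwrite('pics/c_side.png',cv2.resize(im[150:270,220:380,::-1],None,fx=5,fy=5))
"
```

```text
t 7.08 tcp [603.3 -13.8 149.7] case [   0.3 -126.2  149.7] yaw 7.16 case yaw 0.06 zdir [-0.001  0.    -1.   ] F [-0.9 -0.2 -0.8] w 30.7 q [-0.03  0.39  1.74 -0.    1.02 -0.15]
twist [-0.  -0.   0.1] rows 1.0 | then offset [-1.8 -0.3 59.7] /n= 2 [-0.9 -0.2 29.9]
offset in present frame [-1.8 -0.3 59.7]
176 [-118.  -174.6  105.5] [-108.  -164.8  112.4] 146.26704545454547 280.85227272727275
444 [  -7.9 -137.6  106.5] [   3.7 -116.6  112.6] 276.5990990990991 234.3783783783784
```

View pics/c_wrist.png

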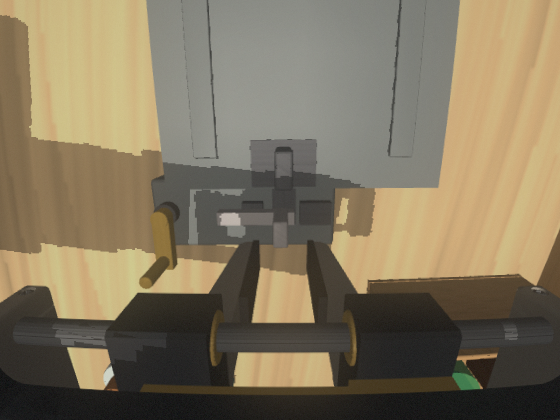

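View pics/c_side.png

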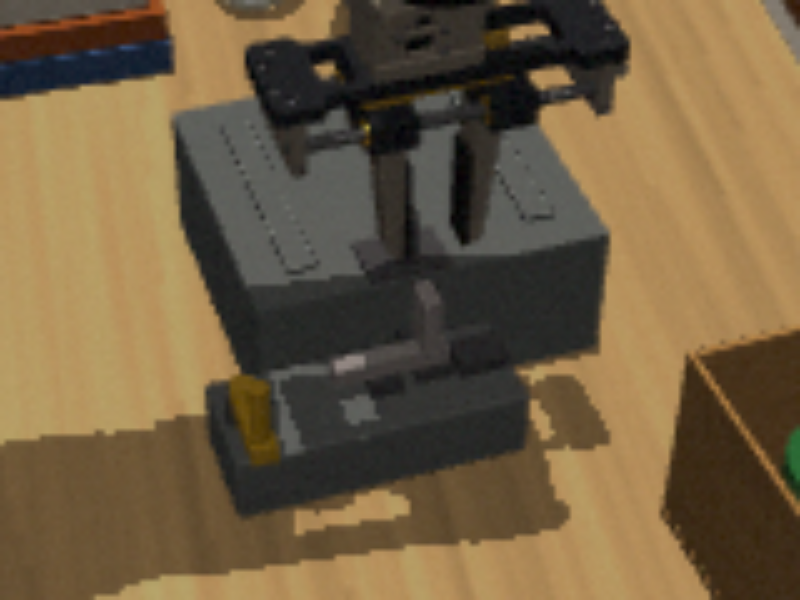

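The keeper is swung clear: post at (-113,-170), pixel (155,275) in the wrist view. The bolt tab is at (-2,-127). I descend, grip and draw it.

drive_tool(
  rows=[
    {"offset":[-1,-2,0],"twist":[0,0,0],"jaw":0.67},
    {"offset":[0,0,22],"twist":[0,0,0],"jaw":0.67},
    {"offset":[0,0,22],"twist":[0,0,0],"jaw":0.67},
    {"offset":[0,0,20],"twist":[0,0,0],"jaw":0.67},
    {"offset":[0,0,0],"twist":[0,0,0],"jaw":0.67},
    {"offset":[0,0,0],"twist":[0,0,0],"jaw":1},
    {"offset":[0,0,0],"twist":[0,0,0],"jaw":1},
    {"offset":[0,0,0],"twist":[0,0,0],"jaw":1},
    {"offset":[0,0,0],"twist":[0,0,0],"jaw":1},
  ],
  newtons=20,
)

```text
t: 7.93
position: [0.6013, -0.0164, 0.0881]
eef_rot: [0.662, 0.749, 0.001, 0.001]
contact_force: [-0.6, -0.8, 3.4]
width: 0.0115
```

```bash
python3 -c "
from h import *
plan(c2w([-44,-127,86]),7.1)"
```

```text
t 7.93 tcp [601.3 -16.4  88.1] case [  -2.  -128.5   88.1] yaw 7.07 case yaw -0.03 zdir [ 0.002 -0.    -1.   ] F [-0.6 -0.8  3.4] w 11.5 q [-0.03  0.46  1.79 -0.    0.89 -0.15]
twist [ 0.1  0.  -0. ] rows 1.0 | then offset [  1.5 -42.    2.1] /n= 2 [  0.7 -21.    1.1]
offset in present frame [  1.4 -42.    2.1]
```

drive_tool(
  rows=[
    {"offset":[0,-7,0],"twist":[0,0,0],"jaw":1},
    {"offset":[0,-7,0],"twist":[0,0,0],"jaw":1},
    {"offset":[0,-7,0],"twist":[0,0,0],"jaw":1},
    {"offset":[0,-7,0],"twist":[0,0,0],"jaw":1},
    {"offset":[0,-7,0],"twist":[0,0,0],"jaw":1},
    {"offset":[0,-5,0],"twist":[0,0,0],"jaw":1},
    {"offset":[0,-2,0],"twist":[0,0,0],"jaw":1},
    {"offset":[0,-2,0],"twist":[0,0,0],"jaw":1},
    {"offset":[0,0,0],"twist":[0,0,0],"jaw":1},
    {"offset":[0,0,0],"twist":[0,0,0],"jaw":1},
  ],
)

```text
t: 8.77
position: [0.5623, -0.0216, 0.0882]
eef_rot: [0.662, 0.749, 0.004, 0.005]
contact_force: [17.8, 0.1, -9.5]
width: 0.0117
```

```bash
python3 -c "
from h import *
plan(c2w([-44,-127,86]),7.1)"
```

```text
t 8.77 tcp [562.3 -21.6  88.2] case [ -41.4 -128.8   88.2] yaw 7.06 case yaw -0.04 zdir [ 0.012 -0.    -1.   ] F [17.8  0.1 -9.5] w 11.7 q [-0.04  0.4   1.88  0.    0.84 -0.16]
twist [ 0.7  0.1 -0. ] rows 1.0 | then offset [ 1.8 -2.6  2.2] /n= 1 [ 1.8 -2.6  2.2]
offset in present frame [ 1.8 -2.7  2.2]
```

drive_tool(
  rows=[
    {"offset":[0,0,0],"twist":[0,0,0],"jaw":0.67},
    {"offset":[0,0,0],"twist":[0,0,0],"jaw":0.67},
    {"offset":[0,0,0],"twist":[0,0,0],"jaw":0.67},
    {"offset":[0,0,-25],"twist":[0,0,0],"jaw":0.67},
    {"offset":[0,0,-25],"twist":[0,0,0],"jaw":0.67},
    {"offset":[0,0,-25],"twist":[0,0,0],"jaw":0.67},
    {"offset":[0,0,0],"twist":[0,0,0],"jaw":0.67},
    {"offset":[0,0,0],"twist":[0,0,0],"jaw":0.67},
  ],
)

```text
t: 9.43
position: [0.557, -0.0216, 0.1627]
eef_rot: [0.662, 0.749, 0.001, 0.001]
contact_force: [0.2, -0.0, -0.6]
width: 0.0307
```

```bash
python3 -c "
from h import *
plan(c2w([1,-75,150]),7.1)
p=camera_params('wrist'); im,d=get_image('wrist'); cv2.imwrite('pics/d_wrist.png',im[:,:,::-1])
u,v,X=cloud(p,d); c=w2c(X)
s=(c[:,2]>105)&(c[:,2]<118)&(c[:,1]<-100)&(c[:,1]>-150)&(c[:,0]>-80)&(c[:,0]<40)
q=(c[:,2]>125)&(c[:,2]<140)&(c[:,1]<-50)&(c[:,1]>-100)&(c[:,0]>-20)&(c[:,0]<30)
for q in (s,q):
  if q.sum(): print(q.sum(),np.percentile(c[q],3,axis=0).round(1),np.percentile(c[q],97,axis=0).round(1),u[q].mean(),v[q].mean())
"
```

```text
t 9.43 tcp [557.  -21.6 162.7] case [ -46.6 -128.1  162.7] yaw 7.05 case yaw -0.05 zdir [ 0.002 -0.    -1.   ] F [ 0.2 -0.  -0.6] w 30.7 q [-0.04  0.3   1.83  0.    1.   -0.16]
twist [ 0.1  0.  -0. ] rows 1.0 | then offset [53.1 47.6 12.7] /n= 2 [26.6 23.8  6.4]
offset in present frame [53.2 47.6 12.8]
398 [ -47.  -137.7  107.3] [ -35.6 -117.   112.7] 289.0603015075377 225.91206030150755
716 [ -5.4 -86.1 127.1] [  6.  -62.  134.7] 349.64525139664806 164.2905027932961
```

View pics/d_wrist.png

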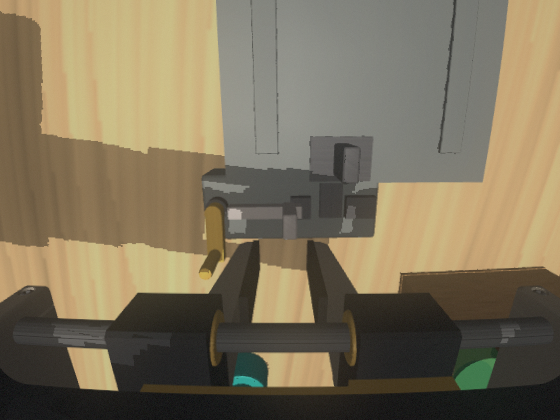

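The bolt tab moved to x=-41.3 and stopped hard at 18 N, well above its 1.5 N friction. It started about 2.5 mm from the lid tab's x, so this is the end of its travel. Now to the lid tab at (0.3,-74).

drive_tool(
  rows=[
    {"offset":[27,23.5,0],"twist":[0,0,0],"jaw":0.6},
    {"offset":[27,23.5,0],"twist":[0,0,0],"jaw":0.6},
    {"offset":[0,0,0],"twist":[0,0,0],"jaw":0.6},
    {"offset":[0,0,20],"twist":[0,0,0],"jaw":0.6},
    {"offset":[0,0,20],"twist":[0,0,0],"jaw":0.6},
    {"offset":[0,0,16],"twist":[0,0,0],"jaw":0.6},
    {"offset":[0,0,0],"twist":[0,0,0],"jaw":0.6},
    {"offset":[0,0,0],"twist":[0,0,0],"jaw":0.6},
  ],
)

```text
t: 10.15
position: [0.595, 0.0376, 0.1038]
eef_rot: [0.662, 0.749, -0.001, -0.001]
contact_force: [-0.0, -0.3, 0.8]
width: 0.0368
```

```bash
python3 -c "
from h import *
plan(c2w([0.3,-74,106]),7.1)"
```

```text
t 10.15 tcp [595.   37.6 103.8] case [ -1.6 -74.1 103.8] yaw 7.06 case yaw -0.04 zdir [-0.004 -0.    -1.   ] F [-0.  -0.3  0.8] w 36.8 q [ 0.06  0.44  1.79 -0.    0.92 -0.06]
twist [-0.2 -0.  -0. ] rows 1.0 | then offset [ 0.1  1.9 -2.2] /n= 1 [ 0.1  1.9 -2.2]
offset in present frame [ 0.1  1.9 -2.2]
```

drive_tool(
  rows=[
    {"offset":[0,1.9,-1.5],"twist":[0,0,0],"jaw":0.6},
    {"offset":[0,0,0],"twist":[0,0,0],"jaw":1},
    {"offset":[0,0,0],"twist":[0,0,0],"jaw":1},
    {"offset":[0,0,0],"twist":[0,0,0],"jaw":1},
    {"offset":[0,0,0],"twist":[0,0,0],"jaw":1},
    {"offset":[0,0,0],"twist":[0,0,0],"jaw":1},
  ],
  newtons=35,
)

```text
t: 10.65
position: [0.5972, 0.0378, 0.1075]
eef_rot: [0.662, 0.749, -0.001, -0.001]
contact_force: [-6.2, -1.1, 6.6]
width: 0.0117
```

```bash
cat >> h.py <<'E'
def arc(a,b,th):
    """positions of point at hinge offset (a,b); a = horizontal (towards hinge axis +), rotates a->up ; returns diffs (d_horiz,d_up)"""
    th=np.asarray(th); p=np.c_[a*np.cos(th)+b*np.sin(th), -a*np.sin(th)+b*np.cos(th)]; return np.round(np.diff(p,axis=0),1)
E
python3 -c "
from h import *
plan(c2w([0.3,-74,106]),7.1)
d=arc(-179,74,np.linspace(0,1.65,34)); print([[float(a),0,float(-b)] for a,b in d])"
```

```text
t 10.65 tcp [597.2  37.8 107.5] case [  0.6 -74.2 107.5] yaw 7.09 case yaw -0.01 zdir [-0.003 -0.001 -1.   ] F [-6.2 -1.1  6.6] w 11.7 q [ 0.06  0.43  1.78 -0.    0.93 -0.06]
twist [-0.2  0.  -0. ] rows 1.0 | then offset [ 0.2 -0.3  1.5] /n= 1 [ 0.2 -0.3  1.5]
offset in present frame [ 0.2 -0.3  1.5]
[[3.9, 0, -8.9], [4.4, 0, -8.6], [4.8, 0, -8.4], [5.2, 0, -8.2], [5.6, 0, -7.9], [6.0, 0, -7.6], [6.4, 0, -7.3], [6.7, 0, -7.0], [7.1, 0, -6.6], [7.4, 0, -6.3], [7.7, 0, -5.9], [8.0, 0, -5.5], [8.2, 0, -5.1], [8.5, 0, -4.7], [8.7, 0, -4.2], [8.9, 0, -3.8], [9.1, 0, -3.4], [9.2, 0, -2.9], [9.4, 0, -2.4], [9.5, 0, -2.0], [9.6, 0, -1.5], [9.6, 0, -1.0], [9.7, 0, -0.5], [9.7, 0, -0.0], [9.7, 0, 0.4], [9.6, 0, 0.9], [9.6, 0, 1.4], [9.5, 0, 1.9], [9.4, 0, 2.4], [9.3, 0, 2.8], [9.1, 0, 3.3], [8.9, 0, 3.7], [8.7, 0, 4.2]]
```

drive_tool(
  rows=[
    {"offset":[3.9,0,-8.9],"twist":[0,0,0],"jaw":1},
    {"offset":[4.4,0,-8.6],"twist":[0,0,0],"jaw":1},
    {"offset":[4.8,0,-8.4],"twist":[0,0,0],"jaw":1},
    {"offset":[5.2,0,-8.2],"twist":[0,0,0],"jaw":1},
    {"offset":[5.6,0,-7.9],"twist":[0,0,0],"jaw":1},
    {"offset":[6.0,0,-7.6],"twist":[0,0,0],"jaw":1},
    {"offset":[6.4,0,-7.3],"twist":[0,0,0],"jaw":1},
    {"offset":[6.7,0,-7.0],"twist":[0,0,0],"jaw":1},
    {"offset":[7.1,0,-6.6],"twist":[0,0,0],"jaw":1},
    {"offset":[7.4,0,-6.3],"twist":[0,0,0],"jaw":1},
    {"offset":[7.7,0,-5.9],"twist":[0,0,0],"jaw":1},
    {"offset":[8.0,0,-5.5],"twist":[0,0,0],"jaw":1},
    {"offset":[0,0,0],"twist":[0,0,0],"jaw":1},
  ],
)

```text
t: 11.73
position: [0.5873, 0.1117, 0.1961]
eef_rot: [0.662, 0.75, -0.002, -0.001]
contact_force: [-8.9, -3.1, 1.0]
width: 0.0116
```

```bash
python3 -c "
from h import *
plan(None)
im,d=get_image('side'); cv2.imwrite('pics/e_side.png',cv2.resize(im[80:260,200:400,::-1],None,fx=3.3,fy=3.3))"
```

```text
t 11.73 tcp [587.3 111.7 196.1] case [ -0.    0.4 196.1] yaw 7.11 case yaw 0.01 zdir [-0.004 -0.001 -1.   ] F [-8.9 -3.1  1. ] w 11.6 q [0.19 0.33 1.71 0.   1.11 0.06]
```

View pics/e_side.png

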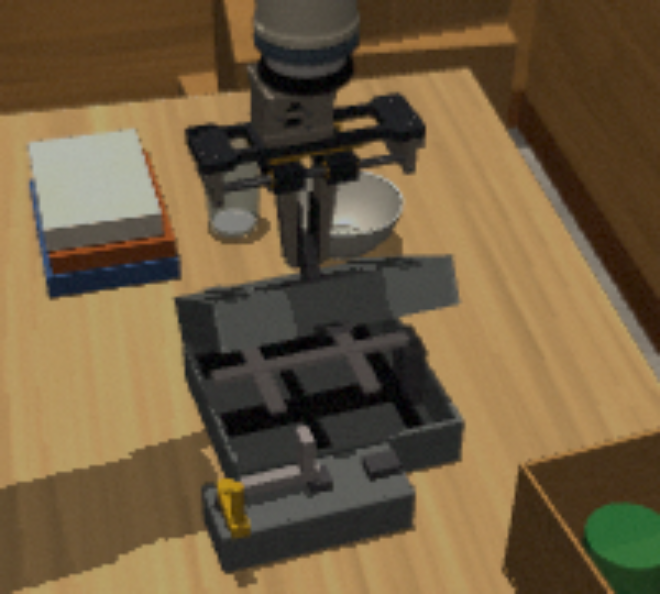

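The lid is at about 0.6 rad, with the hold-down and bays visible beneath it. Continuing the arc.

drive_tool(
  rows=[
    {"offset":[8.2,0,-5.1],"twist":[0,0,0],"jaw":1},
    {"offset":[8.5,0,-4.7],"twist":[0,0,0],"jaw":1},
    {"offset":[8.7,0,-4.2],"twist":[0,0,0],"jaw":1},
    {"offset":[8.9,0,-3.8],"twist":[0,0,0],"jaw":1},
    {"offset":[9.1,0,-3.4],"twist":[0,0,0],"jaw":1},
    {"offset":[9.2,0,-2.9],"twist":[0,0,0],"jaw":1},
    {"offset":[9.4,0,-2.4],"twist":[0,0,0],"jaw":1},
    {"offset":[9.5,0,-2.0],"twist":[0,0,0],"jaw":1},
    {"offset":[9.6,0,-1.5],"twist":[0,0,0],"jaw":1},
    {"offset":[9.6,0,-1.0],"twist":[0,0,0],"jaw":1},
    {"offset":[9.7,0,-0.5],"twist":[0,0,0],"jaw":1},
    {"offset":[9.7,0,0],"twist":[0,0,0],"jaw":1},
    {"offset":[9.7,0,0.4],"twist":[0,0,0],"jaw":1},
    {"offset":[9.6,0,0.9],"twist":[0,0,0],"jaw":1},
    {"offset":[9.6,0,1.4],"twist":[0,0,0],"jaw":1},
    {"offset":[9.5,0,1.9],"twist":[0,0,0],"jaw":1},
    {"offset":[9.4,0,2.4],"twist":[0,0,0],"jaw":1},
    {"offset":[9.3,0,2.8],"twist":[0,0,0],"jaw":1},
    {"offset":[9.1,0,3.3],"twist":[0,0,0],"jaw":1},
    {"offset":[8.9,0,3.7],"twist":[0,0,0],"jaw":1},
  ],
)

```text
t: 13.45
position: [0.5629, 0.2952, 0.2114]
eef_rot: [0.662, 0.749, -0.002, -0.002]
contact_force: [-18.5, -3.4, 10.9]
width: 0.0118
```

```bash
python3 -c "
from h import *
plan(None)
im,d=get_image('side'); cv2.imwrite('pics/f_side.png',cv2.resize(im[60:260,200:400,::-1],None,fx=3,fy=3))"
```

```text
t 13.45 tcp [562.9 295.2 211.4] case [ -1.6 185.6 211.4] yaw 7.05 case yaw -0.05 zdir [-0.007 -0.    -1.   ] F [-18.5  -3.4  10.9] w 11.8 q [0.48 0.38 1.61 0.   1.16 0.36]
```

View pics/f_side.png

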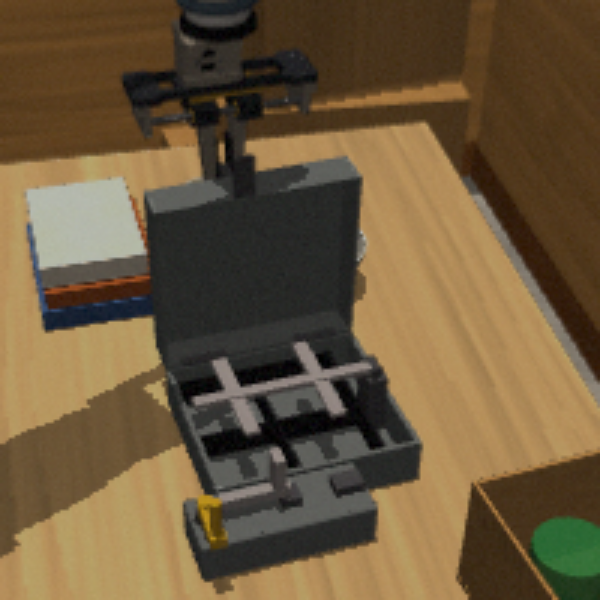

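drive_tool(
  rows=[
    {"offset":[6,0,2.8],"twist":[0,0,0],"jaw":1},
    {"offset":[0,0,0],"twist":[0,0,0],"jaw":1},
    {"offset":[0,0,0],"twist":[0,0,0],"jaw":0.6},
    {"offset":[0,0,0],"twist":[0,0,0],"jaw":0.6},
    {"offset":[0,0,0],"twist":[0,0,0],"jaw":0.6},
    {"offset":[0,0,-25],"twist":[0,0,0],"jaw":0.6},
    {"offset":[0,0,-25],"twist":[0,0,0],"jaw":0.6},
    {"offset":[0,0,-25],"twist":[0,0,0],"jaw":0.6},
    {"offset":[0,0,-25],"twist":[0,0,0],"jaw":0.6},
    {"offset":[0,0,0],"twist":[0,0,0],"jaw":0.6},
  ],
)

```text
t: 14.33
position: [0.5687, 0.3018, 0.3137]
eef_rot: [0.662, 0.749, 0.004, 0.002]
contact_force: [0.6, 0.4, -0.0]
width: 0.0369
```

```bash
python3 -c "
from h import *
plan(c2w([-80,0,320]),97.1)
im,d=get_image('side'); np.save('pics/g_side_d.npy',d); cv2.imwrite('pics/g_side.png',cv2.resize(im[60:260,200:400,::-1],None,fx=3,fy=3))
p=camera_params('side')
u,v,X=cloud(p,d); c=w2c(X)
# lid inner face
s=(c[:,0]>-80)&(c[:,0]<110)&(c[:,1]>90)&(c[:,1]<170)&(c[:,2]>60)&(c[:,2]<240)
for z in (80,120,160,200,230):
  q=s&(abs(c[:,2]-z)<8); print(z,q.sum(),np.median(c[q,1]).round(1))
q=(abs(c[:,1])<10)&(c[:,2]>72)&(c[:,2]<95)&(c[:,0]>-95)&(c[:,0]<105); print('lever z',np.median(c[q],axis=0),np.percentile(c[q],[2,98],axis=0).round(1))
"
```

```text
t 14.33 tcp [568.7 301.8 313.7] case [  5.  191.3 313.7] yaw 7.03 case yaw -0.07 zdir [ 0.008  0.005 -1.   ] F [ 0.6  0.4 -0. ] w 36.9 q [0.49 0.3  1.48 0.   1.35 0.36]
twist [  0.6   0.2 -90.1] rows 13.0 | then offset [  85.  -191.3   -6.3] /n= 5 [ 17.  -38.3  -1.3]
offset in present frame [-191.4  -84.7   -7.8]
80 208 143.9
120 224 144.5
160 237 144.7
200 249 145.1
230 18 143.4
lever z [ 9.05000339 -3.51090264 86.69182802] [[-86.   -9.7  79.5]
 [102.6   8.1  90.2]]
```

View pics/g_side.png

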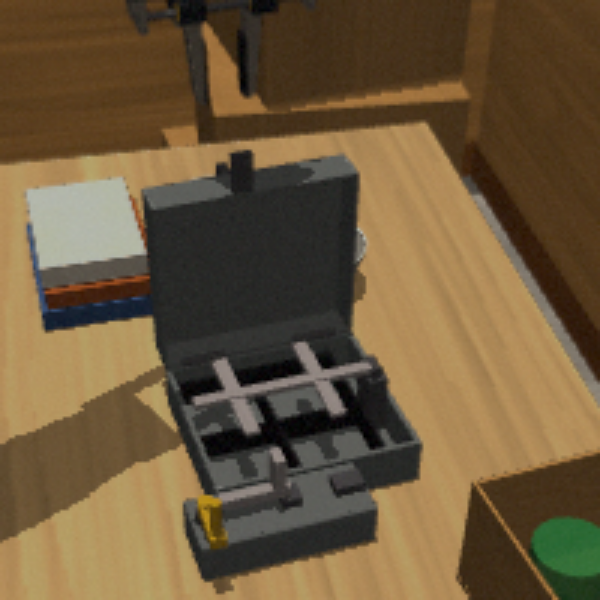

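The lid's inner face leans from y=143.9 to 145.1 over 120 mm, so the lid stands at about 1.58 rad. Next is the hold-down: turn the jaw along case y and go above its free end.

drive_tool(
  rows=[
    {"offset":[0,0,0],"twist":[0,0,-6.9],"jaw":0.6},
    {"offset":[0,0,0],"twist":[0,0,-6.9],"jaw":0.6},
    {"offset":[0,0,0],"twist":[0,0,-6.9],"jaw":0.6},
    {"offset":[0,0,0],"twist":[0,0,-6.9],"jaw":0.6},
    {"offset":[0,0,0],"twist":[0,0,-6.9],"jaw":0.6},
    {"offset":[0,0,0],"twist":[0,0,-6.9],"jaw":0.6},
    {"offset":[0,0,0],"twist":[0,0,-6.9],"jaw":0.6},
    {"offset":[0,0,0],"twist":[0,0,-6.9],"jaw":0.6},
    {"offset":[0,0,0],"twist":[0,0,-6.9],"jaw":0.6},
    {"offset":[0,0,0],"twist":[0,0,-6.9],"jaw":0.6},
    {"offset":[0,0,0],"twist":[0,0,-6.9],"jaw":0.6},
    {"offset":[0,0,0],"twist":[0,0,-6.9],"jaw":0.6},
    {"offset":[0,0,0],"twist":[0,0,-7.1],"jaw":0.6},
    {"offset":[17,-38,0],"twist":[0,0,0],"jaw":0.6},
    {"offset":[17,-38,0],"twist":[0,0,0],"jaw":0.6},
    {"offset":[17,-38,0],"twist":[0,0,0],"jaw":0.6},
    {"offset":[17,-38,0],"twist":[0,0,0],"jaw":0.6},
    {"offset":[17,-38,0],"twist":[0,0,0],"jaw":0.6},
    {"offset":[0,0,0],"twist":[0,0,0],"jaw":0.6},
    {"offset":[0,0,0],"twist":[0,0,0],"jaw":0.6},
  ],
)

```text
t: 16.05
position: [0.5043, 0.0998, 0.307]
eef_rot: [-0.059, 0.998, 0.0, 0.0]
contact_force: [0.6, 0.4, -0.5]
width: 0.0368
```

```bash
python3 -c "
from h import *
plan(c2w([-80,0,130]),97.1)
p=camera_params('wrist'); im,d=get_image('wrist'); cv2.imwrite('pics/h_wrist.png',im[:,:,::-1])
u,v,X=cloud(p,d); c=w2c(X)
s=(c[:,2]>80)&(c[:,2]<95)&(c[:,1]<25)&(c[:,1]>-25)&(c[:,0]>-110)&(c[:,0]<110)
for a in range(-95,100,15):
  q=s&(abs(c[:,0]-a)<5)
  if q.sum(): print(a,q.sum(),np.percentile(c[q],[3,97],axis=0).round(1)[:,1:].tolist())
print(np.percentile(c[s],[1,99],axis=0).round(1).tolist())
"
```

```text
t 16.05 tcp [504.3  99.8 307. ] case [-83.9  -1.1 307. ] yaw 96.76 case yaw 89.66 zdir [ 0.  0. -1.] F [ 0.6  0.4 -0.5] w 36.8 q [ 0.19  0.1   1.75  0.    1.29 -1.5 ]
twist [ 0.   0.  -0.3] rows 1.0 | then offset [ -3.9   1.1 177. ] /n= 5 [-0.8  0.2 35.4]
offset in present frame [ -3.8   1.1 177. ]
-80 70 [[-7.2, 85.1], [5.2, 87.9]]
-65 68 [[-7.4, 84.9], [6.5, 87.9]]
-50 241 [[-23.1, 81.4], [23.5, 87.3]]
-35 120 [[-21.8, 83.6], [22.2, 87.7]]
-20 69 [[-6.4, 85.2], [6.5, 87.6]]
-5 62 [[-6.6, 85.2], [6.5, 87.4]]
10 63 [[-6.7, 84.9], [6.5, 86.9]]
25 54 [[-5.4, 84.6], [6.4, 87.4]]
40 188 [[-22.7, 81.3], [23.0, 87.1]]
55 113 [[-22.3, 83.3], [23.1, 86.8]]
70 49 [[-5.8, 84.3], [6.4, 86.4]]
85 52 [[-6.0, 84.5], [6.4, 86.6]]
[[-88.3, -23.6, 81.4], [107.5, 24.5, 88.1]]
```

View pics/h_wrist.png

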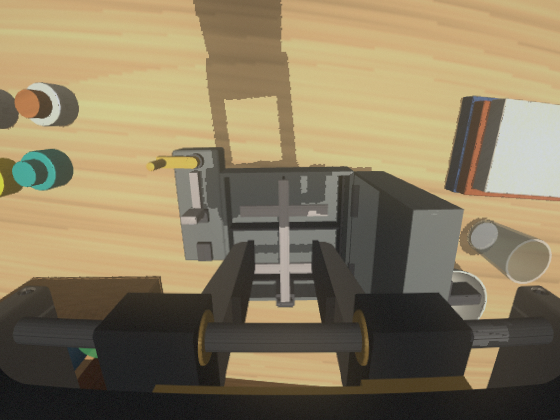

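Lever free end is at x≈-90, centred at y≈-0.2, top at about 86. I descend to the grip point (-80,0).

drive_tool(
  rows=[
    {"offset":[-3.9,0.9,30],"twist":[0,0,-0.3],"jaw":0.6},
    {"offset":[0,0,40],"twist":[0,0,0],"jaw":0.6},
    {"offset":[0,0,40],"twist":[0,0,0],"jaw":0.6},
    {"offset":[0,0,40],"twist":[0,0,0],"jaw":0.6},
    {"offset":[0,0,40],"twist":[0,0,0],"jaw":0.6},
    {"offset":[0,0,0],"twist":[0,0,0],"jaw":0.6},
    {"offset":[0,0,0],"twist":[0,0,0],"jaw":0.6},
  ],
)

```text
t: 16.68
position: [0.5074, 0.1038, 0.1157]
eef_rot: [-0.064, 0.998, -0.0, -0.002]
contact_force: [1.1, -0.0, 0.5]
width: 0.0368
```

```bash
python3 -c "
from h import *
plan(c2w([-80,0,66]),97.1)"
```

```text
t 16.68 tcp [507.4 103.8 115.7] case [-80.3   2.4 115.7] yaw 97.32 case yaw 90.22 zdir [-0.005 -0.001 -1.   ] F [ 1.1 -0.   0.5] w 36.8 q [ 0.2   0.31  1.95  0.    0.89 -1.5 ]
twist [-0.  -0.3  0.2] rows 1.0 | then offset [-0.3 -2.4 49.7] /n= 2 [-0.2 -1.2 24.9]
offset in present frame [-0.5 -2.4 49.7]
```

drive_tool(
  rows=[
    {"offset":[0,-2.4,10],"twist":[0,0,0],"jaw":0.6},
    {"offset":[0,0,20],"twist":[0,0,0],"jaw":0.6},
    {"offset":[0,0,19],"twist":[0,0,0],"jaw":0.6},
    {"offset":[0,0,0],"twist":[0,0,0],"jaw":0.6},
    {"offset":[0,0,0],"twist":[0,0,0],"jaw":0.6},
    {"offset":[0,0,0],"twist":[0,0,0],"jaw":1},
    {"offset":[0,0,0],"twist":[0,0,0],"jaw":1},
    {"offset":[0,0,0],"twist":[0,0,0],"jaw":1},
    {"offset":[0,0,0],"twist":[0,0,0],"jaw":1},
  ],
  newtons=25,
)

```text
t: 17.43
position: [0.5096, 0.1008, 0.0692]
eef_rot: [-0.063, 0.998, 0.0, 0.001]
contact_force: [0.6, 3.6, 1.0]
width: 0.0139
```

```bash
python3 -c "
from h import *
plan(c2w([-80,0,66]),97.1)
d=arc(-188,2,np.linspace(0,1.6,34)); print([[float(-a),0,float(-b)] for a,b in d])"
```

```text
t 17.43 tcp [509.6 100.8  69.2] case [-78.5  -0.8  69.2] yaw 97.25 case yaw 90.15 zdir [ 0.002  0.001 -1.   ] F [0.6 3.6 1. ] w 13.9 q [ 0.19  0.38  1.98  0.    0.78 -1.51]
twist [0.  0.1 0.1] rows 1.0 | then offset [1.5 0.8 3.2] /n= 1 [1.5 0.8 3.2]
offset in present frame [1.5 0.8 3.2]
[[-0.3, 0, -9.1], [-0.8, 0, -9.1], [-1.2, 0, -9.0], [-1.6, 0, -9.0], [-2.1, 0, -8.9], [-2.5, 0, -8.8], [-2.9, 0, -8.6], [-3.3, 0, -8.5], [-3.7, 0, -8.3], [-4.1, 0, -8.1], [-4.5, 0, -7.9], [-4.9, 0, -7.7], [-5.3, 0, -7.4], [-5.6, 0, -7.2], [-6.0, 0, -6.9], [-6.3, 0, -6.6], [-6.6, 0, -6.3], [-6.9, 0, -6.0], [-7.2, 0, -5.6], [-7.4, 0, -5.3], [-7.7, 0, -4.9], [-7.9, 0, -4.5], [-8.1, 0, -4.1], [-8.3, 0, -3.7], [-8.5, 0, -3.3], [-8.6, 0, -2.9], [-8.8, 0, -2.5], [-8.9, 0, -2.0], [-9.0, 0, -1.6], [-9.0, 0, -1.2], [-9.1, 0, -0.7], [-9.1, 0, -0.3], [-9.1, 0, 0.1]]
```

drive_tool(
  rows=[
    {"offset":[-0.3,0,-9.1],"twist":[0,0,0],"jaw":1},
    {"offset":[-0.8,0,-9.1],"twist":[0,0,0],"jaw":1},
    {"offset":[-1.2,0,-9.0],"twist":[0,0,0],"jaw":1},
    {"offset":[-1.6,0,-9.0],"twist":[0,0,0],"jaw":1},
    {"offset":[-2.1,0,-8.9],"twist":[0,0,0],"jaw":1},
    {"offset":[-2.5,0,-8.8],"twist":[0,0,0],"jaw":1},
    {"offset":[-2.9,0,-8.6],"twist":[0,0,0],"jaw":1},
    {"offset":[-3.3,0,-8.5],"twist":[0,0,0],"jaw":1},
    {"offset":[-3.7,0,-8.3],"twist":[0,0,0],"jaw":1},
    {"offset":[-4.1,0,-8.1],"twist":[0,0,0],"jaw":1},
    {"offset":[-4.5,0,-7.9],"twist":[0,0,0],"jaw":1},
    {"offset":[-4.9,0,-7.7],"twist":[0,0,0],"jaw":1},
    {"offset":[-5.3,0,-7.4],"twist":[0,0,0],"jaw":1},
    {"offset":[-5.6,0,-7.2],"twist":[0,0,0],"jaw":1},
    {"offset":[-6.0,0,-6.9],"twist":[0,0,0],"jaw":1},
    {"offset":[-6.3,0,-6.6],"twist":[0,0,0],"jaw":1},
    {"offset":[-6.6,0,-6.3],"twist":[0,0,0],"jaw":1},
  ],
)

```text
t: 18.85
position: [0.5694, 0.1087, 0.206]
eef_rot: [-0.063, 0.998, 0.0, -0.001]
contact_force: [-2.2, 6.3, -3.7]
width: 0.0135
```

```bash
python3 -c "
from h import *
plan(None)
im,d=get_image('side'); cv2.imwrite('pics/i_side.png',cv2.resize(im[60:260,200:400,::-1],None,fx=3,fy=3))"
```

```text
t 18.85 tcp [569.4 108.7 206. ] case [-18.2  -0.3 206. ] yaw 97.25 case yaw 90.15 zdir [-0.002  0.001 -1.   ] F [-2.2  6.3 -3.7] w 13.5 q [ 0.19  0.29  1.74  0.    1.11 -1.51]
```

View pics/i_side.png

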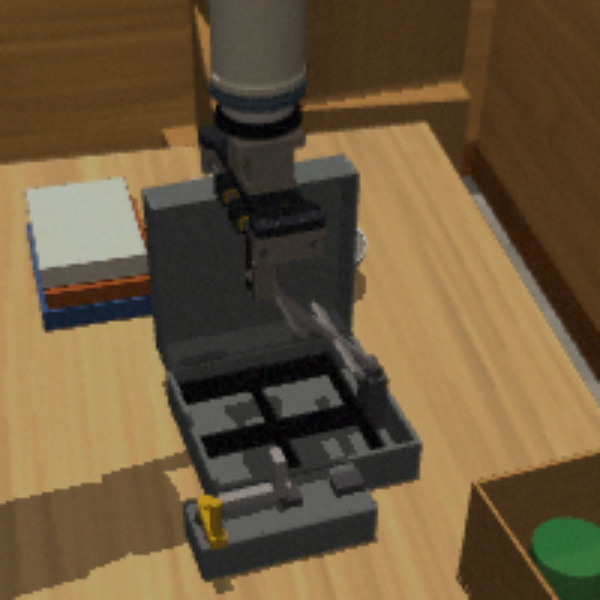

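drive_tool(
  rows=[
    {"offset":[-6.9,0,-6.0],"twist":[0,0,0],"jaw":1},
    {"offset":[-7.2,0,-5.6],"twist":[0,0,0],"jaw":1},
    {"offset":[-7.4,0,-5.3],"twist":[0,0,0],"jaw":1},
    {"offset":[-7.7,0,-4.9],"twist":[0,0,0],"jaw":1},
    {"offset":[-7.9,0,-4.5],"twist":[0,0,0],"jaw":1},
    {"offset":[-8.1,0,-4.1],"twist":[0,0,0],"jaw":1},
    {"offset":[-8.3,0,-3.7],"twist":[0,0,0],"jaw":1},
    {"offset":[-8.5,0,-3.3],"twist":[0,0,0],"jaw":1},
    {"offset":[-8.6,0,-2.9],"twist":[0,0,0],"jaw":1},
    {"offset":[-8.8,0,-2.5],"twist":[0,0,0],"jaw":1},
    {"offset":[-8.9,0,-2.0],"twist":[0,0,0],"jaw":1},
    {"offset":[-9.0,0,-1.6],"twist":[0,0,0],"jaw":1},
    {"offset":[-9.0,0,-1.2],"twist":[0,0,0],"jaw":1},
    {"offset":[-9.1,0,-0.7],"twist":[0,0,0],"jaw":1},
    {"offset":[-9.1,0,-0.3],"twist":[0,0,0],"jaw":1},
    {"offset":[-9.1,0,0.1],"twist":[0,0,0],"jaw":1},
    {"offset":[-9.1,0,0.5],"twist":[0,0,0],"jaw":1},
    {"offset":[0,0,0],"twist":[0,0,0],"jaw":1},
  ],
)

```text
t: 20.4
position: [0.7128, 0.1278, 0.2546]
eef_rot: [-0.063, 0.998, 0.001, 0.0]
contact_force: [-0.9, 8.1, 3.8]
width: 0.0138
```

```bash
python3 -c "
from h import *
plan(None)
im,d=get_image('side'); cv2.imwrite('pics/j_side.png',cv2.resize(im[60:260,200:400,::-1],None,fx=3,fy=3))"
```

```text
t 20.4 tcp [712.8 127.8 254.6] case [126.5   0.8 254.6] yaw 97.26 case yaw 90.16 zdir [ 0.001  0.002 -1.   ] F [-0.9  8.1  3.8] w 13.8 q [ 0.17  0.48  1.35  0.    1.31 -1.52]
```

View pics/j_side.png

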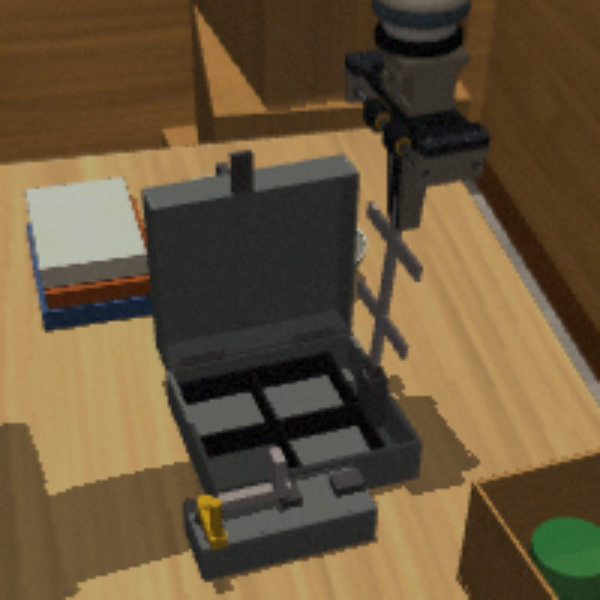

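The hold-down is at about 1.67 rad, upright. I release, rise, turn back and head for the jars.

drive_tool(
  rows=[
    {"offset":[0,0,0],"twist":[0,0,0],"jaw":0.5},
    {"offset":[0,0,0],"twist":[0,0,0],"jaw":0.5},
    {"offset":[0,0,0],"twist":[0,0,0],"jaw":0.5},
    {"offset":[0,0,-25],"twist":[0,0,0],"jaw":0.4},
    {"offset":[0,0,-25],"twist":[0,0,0],"jaw":0.4},
    {"offset":[0,0,-25],"twist":[0,0,0],"jaw":0.4},
    {"offset":[0,0,0],"twist":[0,0,6.9],"jaw":0.4},
    {"offset":[0,0,0],"twist":[0,0,6.9],"jaw":0.4},
    {"offset":[0,0,0],"twist":[0,0,6.9],"jaw":0.4},
    {"offset":[0,0,0],"twist":[0,0,6.9],"jaw":0.4},
    {"offset":[0,0,0],"twist":[0,0,6.9],"jaw":0.4},
    {"offset":[0,0,0],"twist":[0,0,6.9],"jaw":0.4},
    {"offset":[0,0,0],"twist":[0,0,6.9],"jaw":0.4},
    {"offset":[0,0,0],"twist":[0,0,6.9],"jaw":0.4},
    {"offset":[0,0,0],"twist":[0,0,6.9],"jaw":0.4},
    {"offset":[0,0,0],"twist":[0,0,6.9],"jaw":0.4},
    {"offset":[0,0,0],"twist":[0,0,6.9],"jaw":0.4},
    {"offset":[0,0,0],"twist":[0,0,6.9],"jaw":0.4},
    {"offset":[0,0,0],"twist":[0,0,6.9],"jaw":0.4},
  ],
)

```text
t: 22.03
position: [0.7116, 0.1256, 0.3286]
eef_rot: [0.661, 0.75, -0.0, 0.0]
contact_force: [0.3, -0.3, 0.3]
width: 0.0554
```

```bash
python3 -c "
from h import *
for n in ('side','scene'):
  im,d=get_image(n); cv2.imwrite(f'pics/k_{n}.png',im[:,:,::-1]); print(n,*caps(n,im,d),sep='\n')
plan([0.434,-0.272,0.18],7.1)"
```

```text
side
([390.0, 227.0], [828.7, -96.5], 71.8, [830.4000244140625, -95.30000305175781], 123)
([406.0, 293.0], [815.5, -259.5], 118.0, [783.4000244140625, -311.5], 307)
([259.0, 302.0], [434.1, -272.5], 19.6, [433.79998779296875, -274.0], 192)
([256.0, 345.0], [414.1, -382.9], 20.0, [414.29998779296875, -383.70001220703125], 254)
scene
([176.0, 172.0], [415.3, -378.7], 21.8, [416.29998779296875, -379.5], 78)
([206.0, 181.0], [434.4, -269.4], 22.3, [436.5, -269.29998779296875], 83)
([148.0, 250.0], [755.1, -293.0], 66.2, [755.0999755859375, -292.1000061035156], 106)
([202.0, 255.0], [731.7, -149.8], 21.1, [733.2999877929688, -149.60000610351562], 32)
t 22.13 tcp [711.6 125.7 328.7] case [125.   -1.  328.7] yaw 7.4 case yaw 0.3 zdir [-0.    -0.001 -1.   ] F [ 0.3 -0.5 -0. ] w 55.1 q [ 0.17  0.44  1.26 -0.    1.44  0.04]
twist [-0.   0.   0.3] rows 1.0 | then offset [-360.4 -324.6  148.7] /n= 9 [-40.  -36.1  16.5]
offset in present frame [-358.5 -326.5  149. ]
```

View pics/k_side.png

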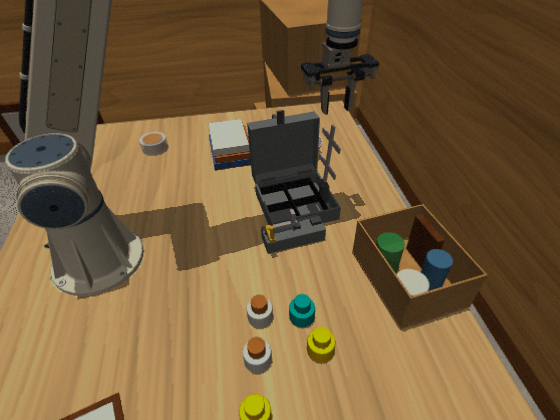

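View pics/k_scene.png

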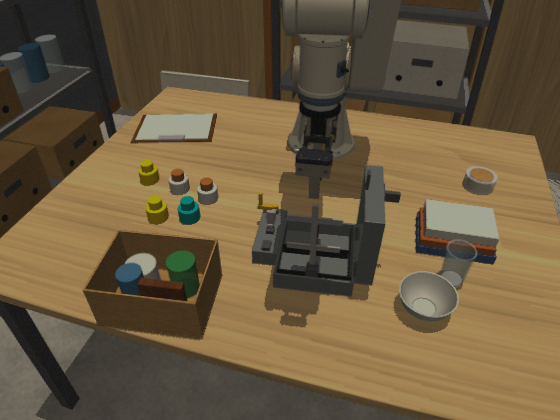

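Jar A has been knocked to (414,-382). Jar B is unmoved at (434,-272). Lid and hold-down both stand upright in both views. I go to jar B.

drive_tool(
  rows=[
    {"offset":[-40,-36,0],"twist":[0,0,0.3],"jaw":0.4},
    {"offset":[-40,-36,10],"twist":[0,0,0],"jaw":0.4},
    {"offset":[-40,-36,20],"twist":[0,0,0],"jaw":0.4},
    {"offset":[-40,-36,20],"twist":[0,0,0],"jaw":0.4},
    {"offset":[-40,-36,20],"twist":[0,0,0],"jaw":0.4},
    {"offset":[-40,-36,20],"twist":[0,0,0],"jaw":0.4},
    {"offset":[-40,-36,20],"twist":[0,0,0],"jaw":0.4},
    {"offset":[-40,-36,20],"twist":[0,0,0],"jaw":0.4},
    {"offset":[-40,-36,18],"twist":[0,0,0],"jaw":0.4},
    {"offset":[0,0,0],"twist":[0,0,0],"jaw":0.4},
    {"offset":[0,0,0],"twist":[0,0,0],"jaw":0.4},
    {"offset":[0,0,0],"twist":[0,0,0],"jaw":0.4},
  ],
)

```text
t: 23.13
position: [0.5091, -0.167, 0.2212]
eef_rot: [0.66, 0.751, 0.0, 0.0]
contact_force: [-0.1, -0.0, 0.3]
width: 0.0551
```

```bash
python3 -c "
from h import *
p=camera_params('wrist'); im,d=get_image('wrist'); cv2.imwrite('pics/l_wrist.png',im[:,:,::-1]); print(*caps('wrist',im,d),sep='\n')
plan([0.434,-0.272,0.1],7.1)"
```

```text
([201.0, 262.0], [422.1, -262.7], 12.3, [420.79998779296875, -261.20001220703125], 64)
t 23.18 tcp [ 509.6 -166.6  221.3] case [-111.6 -266.1  221.3] yaw 7.37 case yaw 0.27 zdir [ 0.001 -0.    -1.   ] F [-1.1  0.7  0.3] w 55.5 q [-0.32  0.21  1.82  0.    1.12 -0.45]
twist [0.1 0.  0.3] rows 1.0 | then offset [-95.3 -88.  121.3] /n= 3 [-31.8 -29.3  40.4]
offset in present frame [-94.8 -88.6 121.2]
```

View pics/l_wrist.png

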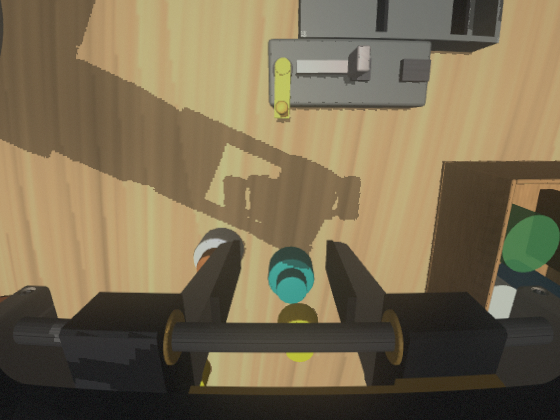

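Long rows are clipped by their total length, so I stay under 41 mm per row.

drive_tool(
  rows=[
    {"offset":[-23.8,-22,0],"twist":[0,0,0.3],"jaw":0.4},
    {"offset":[-23.8,-22,0],"twist":[0,0,0],"jaw":0.4},
    {"offset":[-23.8,-22,0],"twist":[0,0,0],"jaw":0.4},
    {"offset":[-23.8,-22,0],"twist":[0,0,0],"jaw":0.4},
    {"offset":[0,0,40],"twist":[0,0,0],"jaw":0.4},
    {"offset":[0,0,40],"twist":[0,0,0],"jaw":0.4},
    {"offset":[0,0,20],"twist":[0,0,0],"jaw":0.4},
    {"offset":[0,0,0],"twist":[0,0,0],"jaw":0.4},
    {"offset":[0,0,0],"twist":[0,0,0],"jaw":0.4},
  ],
)

```text
t: 23.93
position: [0.4337, -0.2712, 0.1206]
eef_rot: [0.662, 0.749, -0.0, -0.001]
contact_force: [-0.3, 0.4, -0.1]
width: 0.0553
```

```bash
python3 -c "
from h import *
p=camera_params('wrist'); im,d=get_image('wrist'); cv2.imwrite('pics/m_wrist.png',im[:,:,::-1]); print(*caps('wrist',im,d),sep='\n')
im,d=get_image('side');print(*caps('side',im,d),sep='\n')
plan([0.434,-0.272,0.051],7.1)"
```

```text
([246.0, 320.0], [412.6, -366.5], 12.8, [412.3999938964844, -364.5], 115)
([390.0, 227.0], [829.1, -95.2], 71.7, [829.5999755859375, -95.5], 130)
([402.0, 288.0], [811.0, -226.3], 147.1, [778.9000244140625, -293.0], 343)
([258.0, 302.0], [434.8, -272.5], 20.4, [433.70001220703125, -273.8999938964844], 190)
([256.0, 345.0], [414.6, -382.2], 20.3, [414.29998779296875, -383.3999938964844], 255)
t 24.03 tcp [ 434.8 -272.2  122.4] case [-198.8 -361.7  122.4] yaw 7.06 case yaw -0.04 zdir [ 0.002 -0.001 -1.   ] F [-0.2  0.3  0.6] w 55.3 q [-0.56  0.29  1.96  0.    0.89 -0.69]
twist [ 0.1  0.1 -0. ] rows 1.0 | then offset [ 0.3 -0.8 71.4] /n= 2 [ 0.2 -0.4 35.7]
offset in present frame [ 0.4 -1.  71.4]
```

View pics/m_wrist.png

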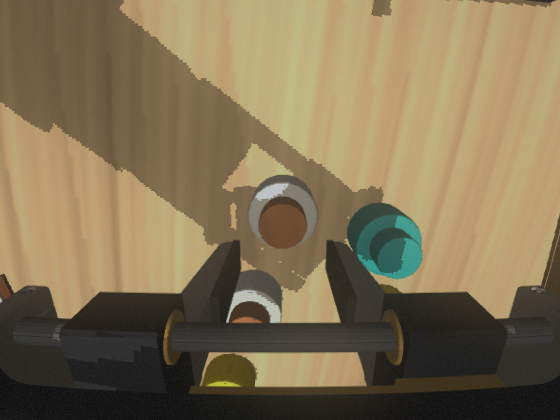

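White jar B with its wooden cap is at pixel (283,220), centred between the fingers. I descend and grip the cap.

drive_tool(
  rows=[
    {"offset":[0,-0.8,25],"twist":[0,0,0],"jaw":0.4},
    {"offset":[0,0,25],"twist":[0,0,0],"jaw":0.4},
    {"offset":[0,0,21],"twist":[0,0,0],"jaw":0.4},
    {"offset":[0,0,0],"twist":[0,0,0],"jaw":0.4},
    {"offset":[0,0,0],"twist":[0,0,0],"jaw":0.4},
    {"offset":[0,0,0],"twist":[0,0,0],"jaw":1},
    {"offset":[0,0,0],"twist":[0,0,0],"jaw":1},
    {"offset":[0,0,0],"twist":[0,0,0],"jaw":1},
    {"offset":[0,0,0],"twist":[0,0,0],"jaw":1},
    {"offset":[0,0,0],"twist":[0,0,0],"jaw":1},
  ],
  newtons=30,
)

```text
t: 24.87
position: [0.4334, -0.2728, 0.0514]
eef_rot: [0.663, 0.749, 0.0, 0.001]
contact_force: [-0.5, 0.4, 8.2]
width: 0.0392
```

```bash
python3 -c "
from h import *
plan(c2w([-46,46,180]),7.1)"
```

```text
t 24.87 tcp [ 433.4 -272.8   51.4] case [-200.3 -362.1   51.4] yaw 6.95 case yaw -0.15 zdir [ 0.003 -0.002 -1.   ] F [-0.5  0.4  8.2] w 39.2 q [-0.56  0.4   2.    0.    0.73 -0.69]
twist [ 0.1  0.1 -0.1] rows 1.0 | then offset [ 408.1  154.3 -128.6] /n= 10 [ 40.8  15.4 -12.9]
offset in present frame [ 408.3  153.5 -129. ]
```

drive_tool(
  rows=[
    {"offset":[0,0,-20],"twist":[0,0,0],"jaw":1},
    {"offset":[0,0,-30],"twist":[0,0,0],"jaw":1},
    {"offset":[0,0,-35],"twist":[0,0,0],"jaw":1},
    {"offset":[0,0,-35],"twist":[0,0,0],"jaw":1},
    {"offset":[0,0,-30],"twist":[0,0,0],"jaw":1},
    {"offset":[34,12.8,0],"twist":[0,0,0],"jaw":1},
    {"offset":[34,12.8,0],"twist":[0,0,0],"jaw":1},
    {"offset":[34,12.8,0],"twist":[0,0,0],"jaw":1},
    {"offset":[34,12.8,0],"twist":[0,0,0],"jaw":1},
    {"offset":[34,12.8,0],"twist":[0,0,0],"jaw":1},
    {"offset":[34,12.8,0],"twist":[0,0,0],"jaw":1},
    {"offset":[34,12.8,0],"twist":[0,0,0],"jaw":1},
    {"offset":[34,12.8,0],"twist":[0,0,0],"jaw":1},
    {"offset":[34,12.8,0],"twist":[0,0,0],"jaw":1},
    {"offset":[34,12.8,0],"twist":[0,0,0],"jaw":1},
    {"offset":[34,12.8,0],"twist":[0,0,0],"jaw":1},
    {"offset":[34,12.8,0],"twist":[0,0,0],"jaw":1},
    {"offset":[0,0,0],"twist":[0,0,0],"jaw":1},
    {"offset":[0,0,0],"twist":[0,0,0],"jaw":1},
  ],
)

```text
t: 26.45
position: [0.5353, 0.1531, 0.1999]
eef_rot: [0.662, 0.75, 0.0, 0.0]
contact_force: [-1.0, -1.6, -3.5]
width: 0.0395
```

```bash
python3 -c "
from h import *
plan(c2w([-46,46,59]),7.1)
p=camera_params('side'); im,d=get_image('side'); cv2.imwrite('pics/n_side.png',cv2.resize(im[60:260,200:400,::-1],None,fx=3,fy=3)); print(*caps('side',im,d),sep='\n')
for b in range(4):
  r=mark_of('side',f'bay{b}'); print(b,[(np.round(w2c(at_z(p,[q['uv']],0.006))[0],0).tolist(),round(q['p'],2)) for q in r[:3]])
"
```

```text
t 26.45 tcp [535.3 153.1 199.9] case [-46.6  47.9 199.9] yaw 7.13 case yaw 0.03 zdir [ 0.  0. -1.] F [-1.  -1.6 -3.5] w 39.5 q [0.28 0.26 1.8  0.   1.08 0.15]
twist [ 0. -0.  0.] rows 1.0 | then offset [ -1.9   0.6 140.9] /n= 4 [-0.5  0.1 35.2]
offset in present frame [ -1.9   0.5 140.9]
([390.0, 227.0], [828.8, -95.5], 71.2, [828.4000244140625, -95.5999984741211], 129)
([402.0, 288.0], [811.0, -226.4], 147.1, [780.0999755859375, -292.8999938964844], 323)
([256.0, 345.0], [414.0, -381.9], 20.2, [414.1000061035156, -383.5], 252)
0 [([51.0, -50.0, 6.0], 0.96), ([-39.0, -40.0, 6.0], 0.83), ([-47.0, 50.0, 6.0], 0.78)]
1 [([51.0, -50.0, 6.0], 0.96), ([-39.0, -40.0, 6.0], 0.83), ([-47.0, 50.0, 6.0], 0.78)]
2 [([51.0, -50.0, 6.0], 0.96), ([-39.0, -40.0, 6.0], 0.83), ([-47.0, 50.0, 6.0], 0.78)]
3 [([51.0, -50.0, 6.0], 0.96), ([-39.0, -40.0, 6.0], 0.83), ([-47.0, 50.0, 6.0], 0.78)]
```

View pics/n_side.png

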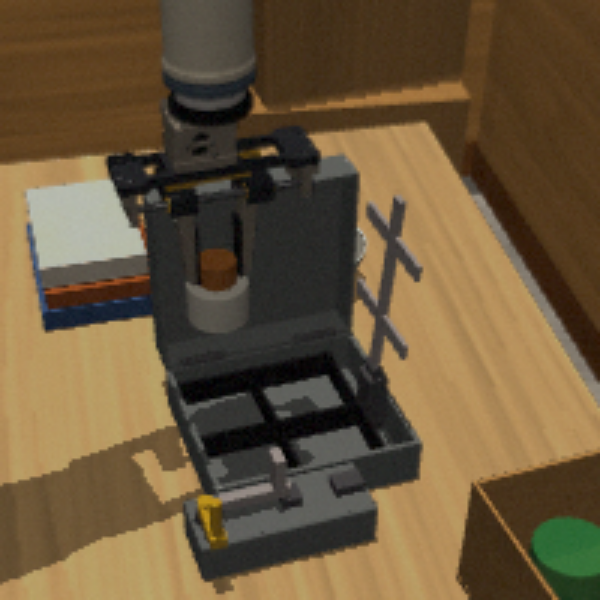

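The jar is held upright above bay 1, and the bay marks agree with (±46,±46). I lower it.

drive_tool(
  rows=[
    {"offset":[-1.9,0.6,25],"twist":[0,0,0],"jaw":1},
    {"offset":[0,0,30],"twist":[0,0,0],"jaw":1},
    {"offset":[0,0,30],"twist":[0,0,0],"jaw":1},
    {"offset":[0,0,25],"twist":[0,0,0],"jaw":1},
    {"offset":[0,0,15],"twist":[0,0,0],"jaw":1},
    {"offset":[0,0,8],"twist":[0,0,0],"jaw":1},
    {"offset":[0,0,0],"twist":[0,0,0],"jaw":1},
    {"offset":[0,0,0],"twist":[0,0,0],"jaw":1},
  ],
)

```text
t: 27.37
position: [0.5365, 0.1492, 0.0672]
eef_rot: [0.663, 0.748, 0.0, 0.0]
contact_force: [-0.3, -0.0, -2.7]
width: 0.0392
```

```bash
python3 -c "
from h import *
plan(c2w([-46,46,58]),7.1)"
```

```text
t 27.37 tcp [536.5 149.2  67.2] case [-45.8  43.9  67.2] yaw 6.91 case yaw -0.19 zdir [ 0.  0. -1.] F [-0.3 -0.  -2.7] w 39.2 q [ 0.27  0.43  1.9  -0.    0.81  0.15]
twist [ 0.   0.  -0.2] rows 1.0 | then offset [ 2.1 -0.2  9.2] /n= 1 [ 2.1 -0.2  9.2]
offset in present frame [ 2.1 -0.2  9.2]
```

drive_tool(
  rows=[
    {"offset":[1,0,4],"twist":[0,0,0],"jaw":1},
    {"offset":[0,0,3],"twist":[0,0,0],"jaw":1},
    {"offset":[0,0,2],"twist":[0,0,0],"jaw":1},
    {"offset":[0,0,0],"twist":[0,0,0],"jaw":1},
    {"offset":[0,0,0],"twist":[0,0,0],"jaw":1},
  ],
)

```text
t: 27.78
position: [0.5361, 0.1507, 0.0579]
eef_rot: [0.663, 0.749, 0.0, 0.0]
contact_force: [-0.5, -0.1, -3.0]
width: 0.0393
```

```bash
python3 -c "
from h import *
plan(c2w([-46,46,58]),7.1)"
```

```text
t 27.78 tcp [536.1 150.7  57.9] case [-46.   45.5  57.9] yaw 6.96 case yaw -0.14 zdir [ 0.  0. -1.] F [-0.5 -0.1 -3. ] w 39.3 q [ 0.27  0.45  1.9  -0.    0.79  0.15]
twist [ 0.  -0.  -0.1] rows 1.0 | then offset [ 0.5  0.  -0.1] /n= 1 [ 0.5  0.  -0.1]
offset in present frame [ 0.5  0.  -0.1]
```

drive_tool(
  rows=[
    {"offset":[0,0,1],"twist":[0,0,0],"jaw":1},
    {"offset":[0,0,1],"twist":[0,0,0],"jaw":1},
    {"offset":[0,0,0],"twist":[0,0,0],"jaw":1},
    {"offset":[0,0,0],"twist":[0,0,0],"jaw":1},
  ],
)

```text
t: 28.12
position: [0.5362, 0.1511, 0.0574]
eef_rot: [0.663, 0.749, 0.0, -0.0]
contact_force: [-5.7, 1.3, 16.6]
width: 0.0392
```

Contact with the floor (16.6 N upward). I release and rise.

drive_tool(
  rows=[
    {"offset":[0,0,0],"twist":[0,0,0],"jaw":0.45},
    {"offset":[0,0,0],"twist":[0,0,0],"jaw":0.45},
    {"offset":[0,0,0],"twist":[0,0,0],"jaw":0.45},
    {"offset":[0,0,-15],"twist":[0,0,0],"jaw":0.45},
    {"offset":[0,0,-30],"twist":[0,0,0],"jaw":0.4},
    {"offset":[0,0,-35],"twist":[0,0,0],"jaw":0.4},
    {"offset":[0,0,-35],"twist":[0,0,0],"jaw":0.4},
    {"offset":[0,0,-30],"twist":[0,0,0],"jaw":0.4},
    {"offset":[0,0,0],"twist":[0,0,0],"jaw":0.4},
  ],
)

```text
t: 28.87
position: [0.5395, 0.1516, 0.2069]
eef_rot: [0.663, 0.749, 0.004, 0.003]
contact_force: [1.3, -0.0, 0.6]
width: 0.0553
```

```bash
python3 -c "
from h import *
p=camera_params('side'); im,d=get_image('side'); cv2.imwrite('pics/o_side.png',cv2.resize(im[60:260,200:400,::-1],None,fx=3,fy=3))
C=caps('side',im,d); print(*C,sep='\n'); print([w2c([c[1][0]/1000,c[1][1]/1000,0.076]).round(1) for c in C])
plan([0.414,-0.382,0.2],7.1)"
```

```text
([274.0, 186.0], [537.0, 150.0], 20.1, [535.0999755859375, 145.0], 85)
([390.0, 227.0], [829.6, -95.3], 69.5, [828.2999877929688, -95.5], 125)
([362.0, 247.0], [730.2, -153.8], 45.9, [729.2999877929688, -153.5], 60)
([409.0, 296.0], [818.2, -273.2], 107.6, [788.2999877929688, -320.29998779296875], 272)
([256.0, 345.0], [412.8, -382.7], 20.6, [414.0, -383.5], 252)
[array([-45.2,  44.6,  76. ]), array([ 214.8, -235. ,   76. ]), array([ 108.9, -280.7,   76. ]), array([ 181.5, -410.1,   76. ]), array([-234.3, -468.6,   76. ])]
t 28.92 tcp [538.3 151.2 204. ] case [-43.8  45.7 204. ] yaw 6.95 case yaw -0.15 zdir [ 0.006  0.002 -1.   ] F [-0.1 -0.   0.1] w 55.2 q [ 0.27  0.26  1.79 -0.    1.09  0.15]
twist [ 0.4 -0.1 -0.1] rows 1.0 | then offset [-513.8 -189.2    4. ] /n= 13 [-39.5 -14.6   0.3]
offset in present frame [-514.3 -187.9    2.3]
```

View pics/o_side.png

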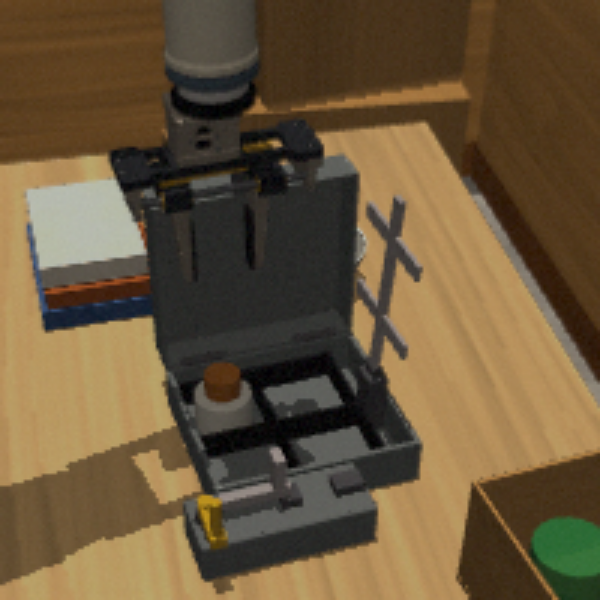

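Jar B stands in bay 1. Now jar A at (414,-382).

drive_tool(
  rows=[
    {"offset":[-32.1,-11.8,0],"twist":[0,0,0],"jaw":0.4},
    {"offset":[-32.1,-11.8,0],"twist":[0,0,0],"jaw":0.4},
    {"offset":[-32.1,-11.8,0],"twist":[0,0,0],"jaw":0.4},
    {"offset":[-32.1,-11.8,0],"twist":[0,0,0],"jaw":0.4},
    {"offset":[-32.1,-11.8,0],"twist":[0,0,0],"jaw":0.4},
    {"offset":[-32.1,-11.8,0],"twist":[0,0,0],"jaw":0.4},
    {"offset":[-32.1,-11.8,0],"twist":[0,0,0],"jaw":0.4},
    {"offset":[-32.1,-11.8,0],"twist":[0,0,0],"jaw":0.4},
    {"offset":[-32.1,-11.8,0],"twist":[0,0,0],"jaw":0.4},
    {"offset":[-32.1,-11.8,0],"twist":[0,0,0],"jaw":0.4},
    {"offset":[-32.1,-11.8,0],"twist":[0,0,0],"jaw":0.4},
    {"offset":[-32.1,-11.8,0],"twist":[0,0,0],"jaw":0.4},
    {"offset":[-32.1,-11.8,0],"twist":[0,0,0],"jaw":0.4},
    {"offset":[-32.1,-11.8,0],"twist":[0,0,0],"jaw":0.4},
    {"offset":[-32.1,-11.8,0],"twist":[0,0,0],"jaw":0.4},
    {"offset":[-32.1,-11.8,0],"twist":[0,0,0],"jaw":0.4},
    {"offset":[0,0,35],"twist":[0,0,0],"jaw":0.4},
    {"offset":[0,0,35],"twist":[0,0,0],"jaw":0.4},
    {"offset":[0,0,0],"twist":[0,0,0],"jaw":0.4},
    {"offset":[0,0,0],"twist":[0,0,0],"jaw":0.4},
  ],
)

```text
t: 30.58
position: [0.4091, -0.3806, 0.1285]
eef_rot: [0.663, 0.749, 0.0, -0.003]
contact_force: [-0.1, 0.5, 0.7]
width: 0.055
```

```bash
python3 -c "
from h import *
im,d=get_image('wrist'); cv2.imwrite('pics/p_wrist.png',im[:,:,::-1])
im,d=get_image('side');print(*caps('side',im,d)[-2:],sep='\n')
im,d=get_image('scene');print(*caps('scene',im,d),sep='\n')
plan([0.414,-0.3825,0.051],7.1)"
```

```text
([402.0, 288.0], [811.2, -227.7], 146.8, [779.9000244140625, -294.70001220703125], 337)
([256.0, 345.0], [413.9, -382.0], 19.9, [414.1000061035156, -383.29998779296875], 250)
([177.0, 172.0], [417.3, -378.8], 20.0, [417.5, -378.1000061035156], 70)
([335.0, 229.0], [539.1, 154.0], 19.3, [545.2000122070312, 154.89999389648438], 108)
([133.0, 248.0], [760.5, -333.3], 24.9, [761.7000122070312, -331.5], 38)
([156.0, 250.0], [751.8, -265.9], 35.9, [751.9000244140625, -269.29998779296875], 61)
t 30.73 tcp [ 411.8 -382.4  132.2] case [-235.3 -468.2  132.2] yaw 6.99 case yaw -0.11 zdir [ 0.002 -0.001 -1.   ] F [0.7 1.  0.1] w 55.2 q [-0.75  0.35  1.85  0.    0.94 -0.87]
twist [ 0.1  0.1 -0.1] rows 1.0 | then offset [-0.4  2.2 81.2] /n= 2 [-0.2  1.1 40.6]
offset in present frame [-0.2  2.1 81.2]
```

View pics/p_wrist.png

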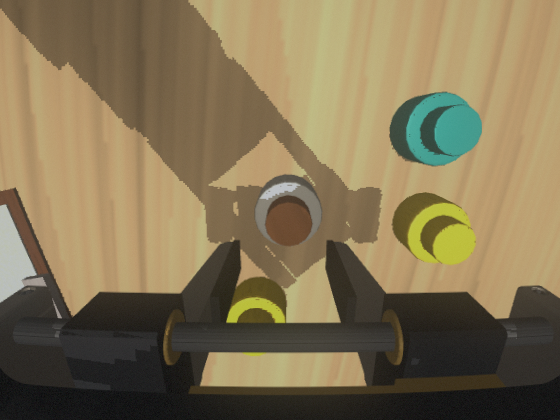

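The white jar with its wooden cap is at pixel (288,215) between the fingers; the yellow and turquoise ones are well clear. I descend and grip.

drive_tool(
  rows=[
    {"offset":[0,2.2,30],"twist":[0,0,0],"jaw":0.4},
    {"offset":[0,0,30],"twist":[0,0,0],"jaw":0.4},
    {"offset":[0,0,21],"twist":[0,0,0],"jaw":0.4},
    {"offset":[0,0,0],"twist":[0,0,0],"jaw":0.4},
    {"offset":[0,0,0],"twist":[0,0,0],"jaw":0.4},
    {"offset":[0,0,0],"twist":[0,0,0],"jaw":1},
    {"offset":[0,0,0],"twist":[0,0,0],"jaw":1},
    {"offset":[0,0,0],"twist":[0,0,0],"jaw":1},
    {"offset":[0,0,0],"twist":[0,0,0],"jaw":1},
    {"offset":[0,0,0],"twist":[0,0,0],"jaw":1},
  ],
  newtons=30,
)

```text
t: 31.57
position: [0.414, -0.3827, 0.0516]
eef_rot: [0.663, 0.749, -0.0, 0.002]
contact_force: [-1.0, 1.2, 8.3]
width: 0.0393
```

```bash
python3 -c "
from h import *
plan(c2w([-46,-46,200]),7.1)"
```

```text
t 31.57 tcp [ 414.  -382.7   51.6] case [-233.1 -468.8   51.6] yaw 6.95 case yaw -0.15 zdir [ 0.002 -0.002 -1.   ] F [-1.   1.2  8.3] w 39.3 q [-0.75  0.46  1.89  0.    0.78 -0.87]
twist [ 0.1  0.1 -0.1] rows 1.0 | then offset [ 422.8  187.1 -148.4] /n= 11 [ 38.4  17.  -13.5]
offset in present frame [ 422.9  186.3 -149. ]
```

drive_tool(
  rows=[
    {"offset":[0,0,-20],"twist":[0,0,0],"jaw":1},
    {"offset":[0,0,-30],"twist":[0,0,0],"jaw":1},
    {"offset":[0,0,-35],"twist":[0,0,0],"jaw":1},
    {"offset":[0,0,-35],"twist":[0,0,0],"jaw":1},
    {"offset":[0,0,-30],"twist":[0,0,0],"jaw":1},
    {"offset":[32.5,14.4,0],"twist":[0,0,0],"jaw":1},
    {"offset":[32.5,14.4,0],"twist":[0,0,0],"jaw":1},
    {"offset":[32.5,14.4,0],"twist":[0,0,0],"jaw":1},
    {"offset":[32.5,14.4,0],"twist":[0,0,0],"jaw":1},
    {"offset":[32.5,14.4,0],"twist":[0,0,0],"jaw":1},
    {"offset":[32.5,14.4,0],"twist":[0,0,0],"jaw":1},
    {"offset":[32.5,14.4,0],"twist":[0,0,0],"jaw":1},
    {"offset":[32.5,14.4,0],"twist":[0,0,0],"jaw":1},
    {"offset":[32.5,14.4,0],"twist":[0,0,0],"jaw":1},
    {"offset":[32.5,14.4,0],"twist":[0,0,0],"jaw":1},
    {"offset":[32.5,14.4,0],"twist":[0,0,0],"jaw":1},
    {"offset":[32.5,14.4,0],"twist":[0,0,0],"jaw":1},
    {"offset":[32.5,14.4,0],"twist":[0,0,0],"jaw":1},
    {"offset":[0,0,0],"twist":[0,0,0],"jaw":1},
    {"offset":[0,0,0],"twist":[0,0,0],"jaw":1},
  ],
)

```text
t: 33.23
position: [0.5477, 0.0618, 0.2]
eef_rot: [0.662, 0.75, 0.0, 0.0]
contact_force: [-0.3, -0.0, -2.3]
width: 0.0394
```

```bash
python3 -c "
from h import *
plan(c2w([-46,-46,67]),7.1)"
```

```text
t 33.23 tcp [547.7  61.8 200. ] case [-45.5 -44.2 200. ] yaw 7.13 case yaw 0.03 zdir [ 0. -0. -1.] F [-0.3 -0.  -2.3] w 39.4 q [ 0.11  0.25  1.81 -0.    1.08 -0.01]
twist [0. 0. 0.] rows 1.0 | then offset [ -1.8  -0.5 133. ] /n= 4 [-0.5 -0.1 33.2]
offset in present frame [ -1.8  -0.5 133. ]
```

drive_tool(
  rows=[
    {"offset":[-0.5,-0.3,25],"twist":[0,0,0],"jaw":1},
    {"offset":[0,0,30],"twist":[0,0,0],"jaw":1},
    {"offset":[0,0,30],"twist":[0,0,0],"jaw":1},
    {"offset":[0,0,25],"twist":[0,0,0],"jaw":1},
    {"offset":[0,0,15],"twist":[0,0,0],"jaw":1},
    {"offset":[0,0,8],"twist":[0,0,0],"jaw":1},
    {"offset":[0,0,0],"twist":[0,0,0],"jaw":1},
    {"offset":[0,0,3],"twist":[0,0,0],"jaw":1},
    {"offset":[0,0,3],"twist":[0,0,0],"jaw":1},
    {"offset":[0,0,2],"twist":[0,0,0],"jaw":1},
    {"offset":[0,0,0],"twist":[0,0,0],"jaw":1},
    {"offset":[0,0,0],"twist":[0,0,0],"jaw":1},
  ],
)

```text
t: 34.23
position: [0.5477, 0.0598, 0.0592]
eef_rot: [0.663, 0.749, 0.0, 0.0]
contact_force: [-0.4, 0.6, -3.7]
width: 0.0393
```

```bash
python3 -c "
from h import *
plan(c2w([-46,-46,57.5]),7.1)"
```

```text
t 34.23 tcp [547.7  59.8  59.2] case [-45.8 -46.2  59.2] yaw 6.96 case yaw -0.14 zdir [ 0.001  0.    -1.   ] F [-0.4  0.6 -3.7] w 39.3 q [ 0.11  0.44  1.91 -0.    0.79 -0.02]
twist [ 0.   0.  -0.1] rows 1.0 | then offset [ 0.2 -0.2  1.7] /n= 1 [ 0.2 -0.2  1.7]
offset in present frame [ 0.2 -0.2  1.7]
```

drive_tool(
  rows=[
    {"offset":[0,0,1],"twist":[0,0,0],"jaw":1},
    {"offset":[0,0,1],"twist":[0,0,0],"jaw":1},
    {"offset":[0,0,0],"twist":[0,0,0],"jaw":1},
    {"offset":[0,0,0],"twist":[0,0,0],"jaw":1},
  ],
)

```text
t: 34.57
position: [0.5478, 0.0603, 0.0577]
eef_rot: [0.663, 0.749, 0.001, 0.0]
contact_force: [-3.6, 2.2, 7.7]
width: 0.0393
```

Floor contact. I release and rise.

drive_tool(
  rows=[
    {"offset":[0,0,0],"twist":[0,0,0],"jaw":0.45},
    {"offset":[0,0,0],"twist":[0,0,0],"jaw":0.45},
    {"offset":[0,0,0],"twist":[0,0,0],"jaw":0.45},
    {"offset":[0,0,-15],"twist":[0,0,0],"jaw":0.45},
    {"offset":[0,0,-30],"twist":[0,0,0],"jaw":0.45},
    {"offset":[0,0,-40],"twist":[0,0,0],"jaw":0.5},
    {"offset":[0,0,-40],"twist":[0,0,0],"jaw":0.5},
    {"offset":[0,0,-40],"twist":[0,0,0],"jaw":0.5},
    {"offset":[0,0,-40],"twist":[0,0,0],"jaw":0.5},
    {"offset":[0,0,-40],"twist":[0,0,0],"jaw":0.5},
    {"offset":[0,0,-30],"twist":[0,0,0],"jaw":0.5},
    {"offset":[0,0,0],"twist":[0,0,0],"jaw":0.5},
  ],
)

```text
t: 35.57
position: [0.5503, 0.06, 0.3388]
eef_rot: [0.663, 0.749, 0.004, 0.004]
contact_force: [0.2, -0.4, -0.2]
width: 0.0456
```

```bash
python3 -c "
from h import *
for n in ('side','scene'):
  im,d=get_image(n); cv2.imwrite(f'pics/q_{n}.png',im[:,:,::-1])
  C=caps(n,im,d); print(*[(c,w2c([c[1][0]/1000,c[1][1]/1000,0.076]).round(1).tolist()) for c in C],sep='\n')
plan(c2w([126.5,0,335]),97.1)"
```

```text
(([274.0, 186.0], [534.4, 148.9], 21.1, [535.2999877929688, 146.1999969482422], 85), [-47.9, 43.9, 76.0])
(([282.0, 204.0], [548.2, 61.2], 21.9, [546.5999755859375, 57.099998474121094], 92), [-45.1, -44.9, 76.0])
(([390.0, 227.0], [827.9, -94.7], 70.5, [828.4000244140625, -95.4000015258789], 114), [213.2, -234.1, 76.0])
(([402.0, 288.0], [810.7, -228.3], 145.7, [779.2999877929688, -294.5], 330), [179.6, -364.6, 76.0])
(([301.0, 226.0], [552.7, 63.3], 18.3, [557.2999877929688, 64.0], 92), [-40.4, -43.3, 76.0])
(([335.0, 229.0], [540.2, 154.5], 18.7, [545.2000122070312, 154.3000030517578], 96), [-41.5, 48.7, 76.0])
(([132.0, 248.0], [762.4, -336.4], 20.7, [762.2000122070312, -336.20001220703125], 41), [118.3, -465.9, 76.0])
(([148.0, 250.0], [754.5, -291.2], 21.6, [755.0, -291.1000061035156], 34), [116.1, -420.1, 76.0])
(([163.0, 251.0], [749.1, -252.2], 17.8, [749.0, -250.8000030517578], 36), [115.5, -380.7, 76.0])
t 35.67 tcp [548.   59.8 332.8] case [-45.5 -46.3 332.8] yaw 6.95 case yaw -0.15 zdir [ 0.003  0.    -1.   ] F [-0.4  0.3 -0.8] w 45.8 q [ 0.11  0.14  1.65 -0.    1.35 -0.02]
twist [  0.1   0.1 -90.1] rows 13.0 | then offset [-172.    46.3   -2.2] /n= 5 [-34.4   9.3  -0.4]
offset in present frame [ 46.7 171.9  -1.8]
```

View pics/q_side.png

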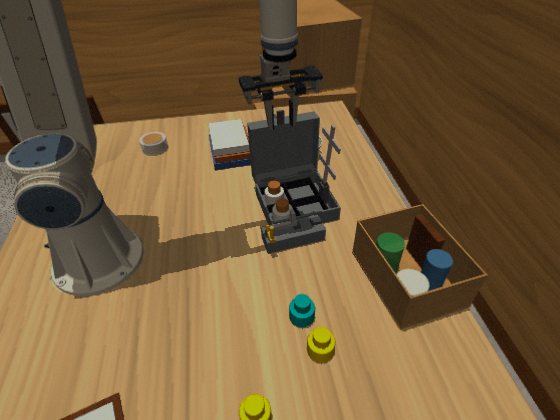

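View pics/q_scene.png

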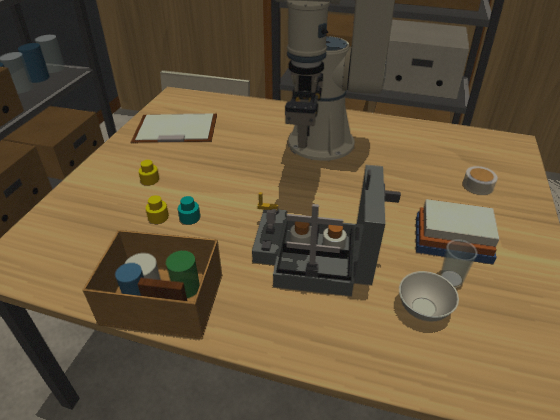

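Both jars stand in bays 0 and 1, and only yellow and turquoise ones remain on the bench. Now the hold-down: turn and go over the lever tip.

drive_tool(
  rows=[
    {"offset":[0,0,0],"twist":[0,0,-6.9],"jaw":0.5},
    {"offset":[0,0,0],"twist":[0,0,-6.9],"jaw":0.5},
    {"offset":[0,0,0],"twist":[0,0,-6.9],"jaw":0.5},
    {"offset":[0,0,0],"twist":[0,0,-6.9],"jaw":0.5},
    {"offset":[0,0,0],"twist":[0,0,-6.9],"jaw":0.5},
    {"offset":[0,0,0],"twist":[0,0,-6.9],"jaw":0.5},
    {"offset":[0,0,0],"twist":[0,0,-6.9],"jaw":0.5},
    {"offset":[0,0,0],"twist":[0,0,-6.9],"jaw":0.5},
    {"offset":[0,0,0],"twist":[0,0,-6.9],"jaw":0.5},
    {"offset":[0,0,0],"twist":[0,0,-6.9],"jaw":0.5},
    {"offset":[0,0,0],"twist":[0,0,-6.9],"jaw":0.5},
    {"offset":[0,0,0],"twist":[0,0,-6.9],"jaw":0.5},
    {"offset":[0,0,0],"twist":[0,0,-7.1],"jaw":0.5},
    {"offset":[-34.4,9.3,0],"twist":[0,0,0],"jaw":0.5},
    {"offset":[-34.4,9.3,0],"twist":[0,0,0],"jaw":0.5},
    {"offset":[-34.4,9.3,0],"twist":[0,0,0],"jaw":0.5},
    {"offset":[-34.4,9.3,0],"twist":[0,0,0],"jaw":0.5},
    {"offset":[-34.4,9.3,0],"twist":[0,0,0],"jaw":0.5},
    {"offset":[0,0,0],"twist":[0,0,0],"jaw":0.5},
    {"offset":[0,0,0],"twist":[0,0,0],"jaw":0.5},
  ],
)

```text
t: 37.33
position: [0.7127, 0.1269, 0.3274]
eef_rot: [-0.06, 0.998, -0.0, -0.003]
contact_force: [-1.0, 0.4, -0.2]
width: 0.0458
```

```bash
python3 -c "
from h import *
p=camera_params('wrist'); im,d=get_image('wrist'); cv2.imwrite('pics/r_wrist.png',im[:,:,::-1])
u,v,X=cloud(p,d); c=w2c(X)
s=(c[:,2]>255)&(c[:,2]<295)&(abs(c[:,1])<22)&(c[:,0]>90)&(c[:,0]<160)
if s.sum(): print('tip',s.sum(),np.percentile(c[s],[3,50,97],axis=0).round(1).tolist())
p=camera_params('side'); im,d=get_image('side'); u,v,X=cloud(p,d); c=w2c(X)
for z in (120,160,200,230,260,272):
  s=(abs(c[:,2]-z)<6)&(abs(c[:,1])<10)&(c[:,0]>90)&(c[:,0]<160)
  if s.sum(): print('side',z,s.sum(),np.median(c[s],axis=0).round(1))
plan(c2w([126.5,0,254]),97.1)"
```

```text
tip 328 [[117.1, -4.9, 257.0], [118.7, 1.5, 277.3], [125.7, 7.8, 280.7]]
side 120 13 [108.6  -1.9 120. ]
side 160 14 [111.8  -3.  159.5]
side 200 14 [114.6  -3.6 201. ]
side 230 11 [115.8  -2.9 230.9]
side 260 17 [118.6  -5.  261. ]
side 272 16 [119.8  -5.5 272.1]
t 37.43 tcp [711.6 126.2 329.6] case [125.1  -0.6 329.6] yaw 96.86 case yaw 89.76 zdir [-0.003 -0.001 -1.   ] F [-1.5  0.5  0.5] w 46.0 q [ 0.17  0.44  1.26 -0.    1.45 -1.52]
twist [-0.  -0.2 -0.2] rows 1.0 | then offset [-1.4  0.6 75.6] /n= 2 [-0.7  0.3 37.8]
offset in present frame [-1.7  0.6 75.6]
```

View pics/r_wrist.png

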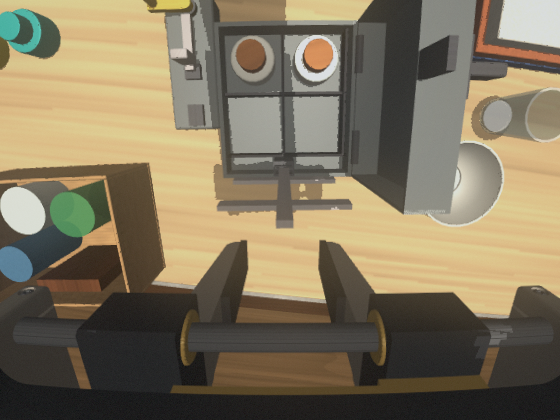

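Lever tip is at case x≈122, y≈1, leaning 0.075 rad past upright. I descend and grip it.

drive_tool(
  rows=[
    {"offset":[3,0.8,20],"twist":[0,0,0],"jaw":0.5},
    {"offset":[0,0,20],"twist":[0,0,0],"jaw":0.5},
    {"offset":[0,0,20],"twist":[0,0,0],"jaw":0.5},
    {"offset":[0,0,17],"twist":[0,0,0],"jaw":0.5},
    {"offset":[0,0,0],"twist":[0,0,0],"jaw":0.5},
    {"offset":[0,0,0],"twist":[0,0,0],"jaw":0.5},
    {"offset":[0,0,0],"twist":[0,0,0],"jaw":1},
    {"offset":[0,0,0],"twist":[0,0,0],"jaw":1},
    {"offset":[0,0,0],"twist":[0,0,0],"jaw":1},
    {"offset":[0,0,0],"twist":[0,0,0],"jaw":1},
    {"offset":[0,0,0],"twist":[0,0,0],"jaw":1},
  ],
  newtons=25,
)

```text
t: 38.35
position: [0.7098, 0.127, 0.2553]
eef_rot: [-0.06, 0.998, 0.0, 0.0]
contact_force: [-1.3, 5.3, 3.0]
width: 0.0148
```

```bash
python3 -c "
from h import *
plan(c2w([122,0,251]),97.1)
s=robot.read_state(); c=w2c(np.array(s['position'])); a=c[0]-108; b=c[2]+19-82; r=np.hypot(a,b); ph=np.arctan2(b,-a); print('r',r,'phi',ph)
th=np.linspace(ph,0,36); P=np.c_[-r*np.cos(th),r*np.sin(th)]; d=np.diff(P,axis=0); print([[round(-x,1),0,round(-z,1)] for x,z in d.tolist()])
"
```

```text
t 38.35 tcp [709.8 127.  255.3] case [123.4   0.5 255.3] yaw 96.85 case yaw 89.75 zdir [ 0.001  0.    -1.   ] F [-1.3  5.3  3. ] w 14.8 q [ 0.17  0.47  1.36  0.    1.31 -1.52]
twist [ 0.   0.1 -0.2] rows 1.0 | then offset [ 1.4 -0.5  4.3] /n= 1 [ 1.4 -0.5  4.3]
offset in present frame [ 1.4 -0.5  4.3]
r 192.94205754714758 phi 1.650504071568251
[[9.1, 0, -0.5], [9.1, 0, -0.1], [9.1, 0, 0.3], [9.1, 0, 0.8], [9.0, 0, 1.2], [9.0, 0, 1.6], [8.9, 0, 2.0], [8.8, 0, 2.5], [8.6, 0, 2.9], [8.5, 0, 3.3], [8.3, 0, 3.7], [8.1, 0, 4.1], [7.9, 0, 4.4], [7.7, 0, 4.8], [7.5, 0, 5.2], [7.2, 0, 5.5], [7.0, 0, 5.8], [6.7, 0, 6.2], [6.4, 0, 6.5], [6.1, 0, 6.8], [5.7, 0, 7.1], [5.4, 0, 7.3], [5.1, 0, 7.6], [4.7, 0, 7.8], [4.3, 0, 8.0], [3.9, 0, 8.2], [3.5, 0, 8.4], [3.2, 0, 8.5], [2.7, 0, 8.7], [2.3, 0, 8.8], [1.9, 0, 8.9], [1.5, 0, 9.0], [1.1, 0, 9.0], [0.6, 0, 9.1], [0.2, 0, 9.1]]
```

drive_tool(
  rows=[
    {"offset":[9.1,0,-0.5],"twist":[0,0,0],"jaw":1},
    {"offset":[9.1,0,-0.1],"twist":[0,0,0],"jaw":1},
    {"offset":[9.1,0,0.3],"twist":[0,0,0],"jaw":1},
    {"offset":[9.1,0,0.8],"twist":[0,0,0],"jaw":1},
    {"offset":[9.0,0,1.2],"twist":[0,0,0],"jaw":1},
    {"offset":[9.0,0,1.6],"twist":[0,0,0],"jaw":1},
    {"offset":[8.9,0,2.0],"twist":[0,0,0],"jaw":1},
    {"offset":[8.8,0,2.5],"twist":[0,0,0],"jaw":1},
    {"offset":[8.6,0,2.9],"twist":[0,0,0],"jaw":1},
    {"offset":[8.5,0,3.3],"twist":[0,0,0],"jaw":1},
    {"offset":[8.3,0,3.7],"twist":[0,0,0],"jaw":1},
    {"offset":[8.1,0,4.1],"twist":[0,0,0],"jaw":1},
    {"offset":[7.9,0,4.4],"twist":[0,0,0],"jaw":1},
    {"offset":[7.7,0,4.8],"twist":[0,0,0],"jaw":1},
    {"offset":[7.5,0,5.2],"twist":[0,0,0],"jaw":1},
    {"offset":[7.2,0,5.5],"twist":[0,0,0],"jaw":1},
    {"offset":[7.0,0,5.8],"twist":[0,0,0],"jaw":1},
    {"offset":[6.7,0,6.2],"twist":[0,0,0],"jaw":1},
    {"offset":[0,0,0],"twist":[0,0,0],"jaw":1},
  ],
)

```text
t: 39.93
position: [0.5593, 0.1079, 0.1993]
eef_rot: [-0.06, 0.998, -0.001, -0.001]
contact_force: [3.5, -6.8, -4.2]
width: 0.0137
```

```bash
python3 -c "
from h import *
plan(None)
s=robot.read_state(); c=w2c(np.array(s['position'])); a=c[0]-108; b=c[2]+19-82; r=np.hypot(a,b); ph=np.arctan2(b,-a); print('r',r,'phi',ph)
im,d=get_image('side'); cv2.imwrite('pics/s_side.png',cv2.resize(im[60:260,200:400,::-1],None,fx=3,fy=3))"
```

```text
t 39.93 tcp [559.3 107.9 199.3] case [-2.830e+01  1.000e-01  1.993e+02] yaw 96.87 case yaw 89.77 zdir [-0.002 -0.002 -1.   ] F [ 3.5 -6.8 -4.2] w 13.7 q [ 0.19  0.28  1.77 -0.    1.09 -1.5 ]
r 192.79469360720827 phi 0.7855307324361326
```

View pics/s_side.png

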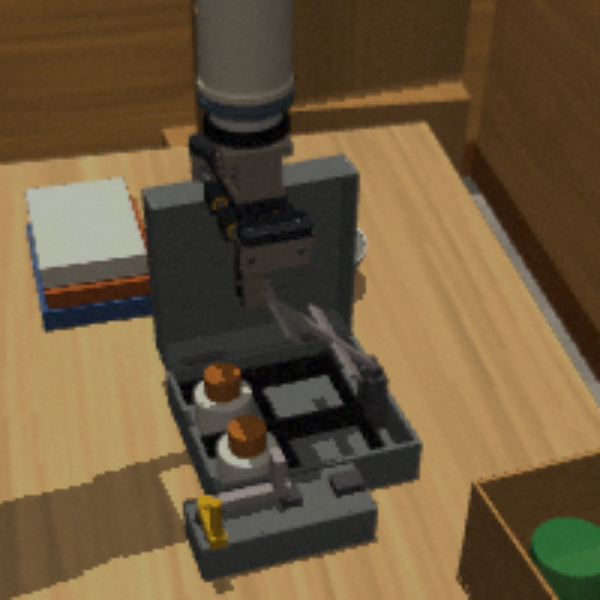

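The lever is following at about 0.79 rad. I take it down to level.

drive_tool(
  rows=[
    {"offset":[6.4,0,6.5],"twist":[0,0,0],"jaw":1},
    {"offset":[6.1,0,6.8],"twist":[0,0,0],"jaw":1},
    {"offset":[5.7,0,7.1],"twist":[0,0,0],"jaw":1},
    {"offset":[5.4,0,7.3],"twist":[0,0,0],"jaw":1},
    {"offset":[5.1,0,7.6],"twist":[0,0,0],"jaw":1},
    {"offset":[4.7,0,7.8],"twist":[0,0,0],"jaw":1},
    {"offset":[4.3,0,8.0],"twist":[0,0,0],"jaw":1},
    {"offset":[3.9,0,8.2],"twist":[0,0,0],"jaw":1},
    {"offset":[3.5,0,8.4],"twist":[0,0,0],"jaw":1},
    {"offset":[3.2,0,8.5],"twist":[0,0,0],"jaw":1},
    {"offset":[2.7,0,8.7],"twist":[0,0,0],"jaw":1},
    {"offset":[2.3,0,8.8],"twist":[0,0,0],"jaw":1},
    {"offset":[1.9,0,8.9],"twist":[0,0,0],"jaw":1},
    {"offset":[1.5,0,9.0],"twist":[0,0,0],"jaw":1},
    {"offset":[1.1,0,9.0],"twist":[0,0,0],"jaw":1},
    {"offset":[0.6,0,9.1],"twist":[0,0,0],"jaw":1},
    {"offset":[0.2,0,7],"twist":[0,0,0],"jaw":1},
    {"offset":[0,0,0],"twist":[0,0,0],"jaw":1},
    {"offset":[0,0,0],"twist":[0,0,0],"jaw":1},
  ],
)

```text
t: 41.57
position: [0.5036, 0.1007, 0.065]
eef_rot: [-0.06, 0.998, -0.001, 0.001]
contact_force: [3.8, -12.2, 9.0]
width: 0.0131
```

```bash
python3 -c "
from h import *
plan(None)"
```

```text
t 41.57 tcp [503.6 100.7  65. ] case [-84.5  -0.1  65. ] yaw 96.9 case yaw 89.8 zdir [ 0.002 -0.002 -1.   ] F [  3.8 -12.2   9. ] w 13.1 q [ 0.2   0.38  1.99 -0.    0.77 -1.49]
```

drive_tool(
  rows=[
    {"offset":[0,0,2],"twist":[0,0,0],"jaw":1},
    {"offset":[0,0,2],"twist":[0,0,0],"jaw":1},
    {"offset":[0,0,0],"twist":[0,0,0],"jaw":1},
  ],
)

```text
t: 41.82
position: [0.5039, 0.1008, 0.0624]
eef_rot: [-0.06, 0.998, -0.001, 0.001]
contact_force: [-2.3, -12.8, 29.4]
width: 0.0137
```

```bash
python3 -c "
from h import *
plan(None)"
```

```text
t 41.82 tcp [503.9 100.8  62.4] case [-84.2  -0.1  62.4] yaw 96.9 case yaw 89.8 zdir [ 0.002 -0.002 -1.   ] F [ -2.3 -12.8  29.4] w 13.7 q [ 0.2   0.39  1.99 -0.    0.76 -1.49]
```

The force rose to 29 N, so it is on its stop. I release, rise and check.

drive_tool(
  rows=[
    {"offset":[0,0,-1],"twist":[0,0,0],"jaw":0.6},
    {"offset":[0,0,0],"twist":[0,0,0],"jaw":0.6},
    {"offset":[0,0,0],"twist":[0,0,0],"jaw":0.6},
    {"offset":[0,0,0],"twist":[0,0,0],"jaw":0.6},
    {"offset":[0,0,-20],"twist":[0,0,0],"jaw":0.6},
    {"offset":[0,0,-40],"twist":[0,0,0],"jaw":0.6},
    {"offset":[0,0,-40],"twist":[0,0,0],"jaw":0.6},
    {"offset":[0,0,-40],"twist":[0,0,0],"jaw":0.6},
    {"offset":[0,0,-40],"twist":[0,0,0],"jaw":0.6},
    {"offset":[0,0,-40],"twist":[0,0,0],"jaw":0.6},
    {"offset":[0,0,-40],"twist":[0,0,0],"jaw":0.6},
    {"offset":[0,0,0],"twist":[0,0,0],"jaw":0.6},
    {"offset":[0,0,0],"twist":[0,0,0],"jaw":0.6},
  ],
)

```text
t: 42.9
position: [0.5037, 0.1025, 0.3231]
eef_rot: [-0.06, 0.998, 0.0, 0.002]
contact_force: [0.9, 0.8, -0.6]
width: 0.0368
```

```bash
python3 -c "
from h import *
p=camera_params('wrist'); im,d=get_image('wrist'); cv2.imwrite('pics/t_wrist.png',im[:,:,::-1])
u,v,X=cloud(p,d); c=w2c(X)
for a in (-84,-70,-25,-5,15,30,70,85):
  q=(abs(c[:,0]-a)<5)&(abs(c[:,1])<5)&(c[:,2]>70)&(c[:,2]<110)
  if q.sum(): print(a,q.sum(),np.median(c[q,2]).round(1))
p=camera_params('side'); im,d=get_image('side'); cv2.imwrite('pics/t_side.png',cv2.resize(im[60:260,200:400,::-1],None,fx=3,fy=3))
u,v,X=cloud(p,d); c=w2c(X)
for z in (80,120,160,200,230):
  q=(c[:,0]>-80)&(c[:,0]<110)&(c[:,1]>90)&(c[:,1]<170)&(abs(c[:,2]-z)<8); print('lid',z,q.sum(),np.median(c[q,1]).round(1))
q=(c[:,0]>-20)&(c[:,0]<30)&(c[:,1]>150)&(c[:,1]<210)&(c[:,2]>190)&(c[:,2]<270); print('tab',q.sum(),np.percentile(c[q],[3,97],axis=0).round(1).tolist())
plan(c2w([0,188,330]),7.1)"
```

```text
-84 48 85.5
-70 49 85.5
-25 36 85.5
-5 39 85.6
15 36 85.6
30 36 85.9
70 34 85.6
85 32 85.4
lid 80 195 143.8
lid 120 219 144.3
lid 160 234 144.9
lid 200 255 145.5
lid 230 14 144.3
tab 21 [[-9.4, 150.6, 218.6], [12.4, 190.1, 249.0]]
t 43.0 tcp [502.  102.1 319.9] case [-85.9   1.4 319.9] yaw 96.86 case yaw 89.76 zdir [-0.002 -0.    -1.   ] F [-0.3 -0.   0.7] w 37.1 q [ 0.2   0.09  1.74  0.    1.32 -1.49]
twist [-0.1 -0.1 89.8] rows 13.0 | then offset [186.6  85.9 -10.1] /n= 5 [37.3 17.2 -2. ]
offset in present frame [-85.1 186.9 -10.3]
```

View pics/t_wrist.png

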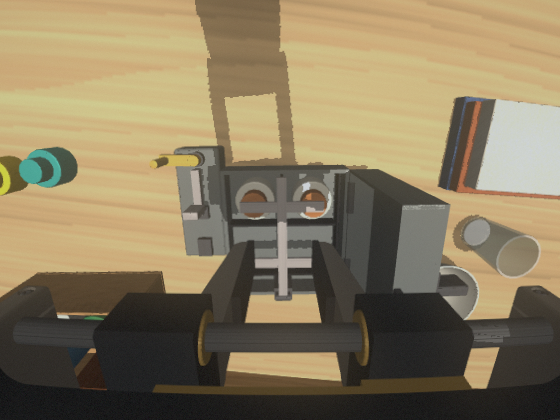

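View pics/t_side.png

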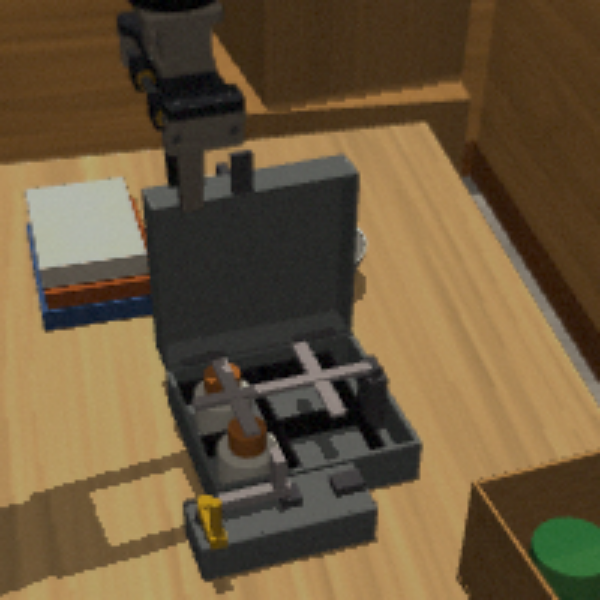

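The hold-down is level, z=85.5 along its whole length, and the jars are upright under it. The lid is still at 1.58 rad. I turn and go above the lid tab.

drive_tool(
  rows=[
    {"offset":[0,0,0],"twist":[0,0,6.9],"jaw":0.55},
    {"offset":[0,0,0],"twist":[0,0,6.9],"jaw":0.55},
    {"offset":[0,0,0],"twist":[0,0,6.9],"jaw":0.55},
    {"offset":[0,0,0],"twist":[0,0,6.9],"jaw":0.55},
    {"offset":[0,0,0],"twist":[0,0,6.9],"jaw":0.55},
    {"offset":[0,0,0],"twist":[0,0,6.9],"jaw":0.55},
    {"offset":[0,0,0],"twist":[0,0,6.9],"jaw":0.55},
    {"offset":[0,0,0],"twist":[0,0,6.9],"jaw":0.55},
    {"offset":[0,0,0],"twist":[0,0,6.9],"jaw":0.55},
    {"offset":[0,0,0],"twist":[0,0,6.9],"jaw":0.55},
    {"offset":[0,0,0],"twist":[0,0,6.9],"jaw":0.55},
    {"offset":[0,0,0],"twist":[0,0,6.9],"jaw":0.55},
    {"offset":[0,0,0],"twist":[0,0,7],"jaw":0.55},
    {"offset":[30.1,14.3,0],"twist":[0,0,0],"jaw":0.55},
    {"offset":[30.1,14.3,0],"twist":[0,0,0],"jaw":0.55},
    {"offset":[30.1,14.3,0],"twist":[0,0,0],"jaw":0.55},
    {"offset":[30.1,14.3,0],"twist":[0,0,0],"jaw":0.55},
    {"offset":[30.1,14.3,0],"twist":[0,0,0],"jaw":0.55},
    {"offset":[30.1,14.3,0],"twist":[0,0,0],"jaw":0.55},
    {"offset":[0,0,0],"twist":[0,0,0],"jaw":0.55},
  ],
)

```text
t: 44.67
position: [0.5658, 0.2964, 0.3177]
eef_rot: [0.661, 0.75, -0.001, -0.001]
contact_force: [-0.9, -0.8, -0.4]
width: 0.0412
```

```bash
python3 -c "
from h import *
plan(c2w([0.3,182,211]),7.1)
p=camera_params('wrist'); im,d=get_image('wrist'); cv2.imwrite('pics/u_wrist.png',im[:,:,::-1])
u,v,X=cloud(p,d); c=w2c(X)
q=(abs(c[:,0])<25)&(c[:,1]>156)&(c[:,1]<200)&(c[:,2]>210)&(c[:,2]<260); print('tab',q.sum(),np.percentile(c[q],[3,97],axis=0).round(1).tolist())
"
```

```text
t 44.67 tcp [565.8 296.4 317.7] case [  1.4 186.3 317.7] yaw 7.21 case yaw 0.11 zdir [-0.004  0.    -1.   ] F [-0.9 -0.8 -0.4] w 41.2 q [0.48 0.3  1.48 0.   1.37 0.35]
twist [-0.2 -0.   0.1] rows 1.0 | then offset [ -4.3  -1.1 106.7] /n= 3 [-1.4 -0.4 35.6]
offset in present frame [ -4.4  -0.8 106.7]
tab 559 [[-7.6, 157.4, 223.8], [3.3, 191.9, 242.7]]
```

View pics/u_wrist.png

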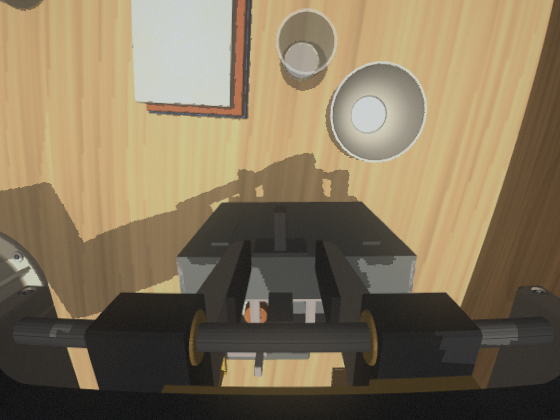

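The lid tab is centred between the finger planes: x≈-2, y out to 192, z up to 243. I descend and grip.

drive_tool(
  rows=[
    {"offset":[-3,-2.5,26],"twist":[0,0,0],"jaw":0.55},
    {"offset":[0,0,30],"twist":[0,0,0],"jaw":0.55},
    {"offset":[0,0,30],"twist":[0,0,0],"jaw":0.55},
    {"offset":[0,0,20],"twist":[0,0,0],"jaw":0.55},
    {"offset":[0,0,0],"twist":[0,0,0],"jaw":0.55},
    {"offset":[0,0,0],"twist":[0,0,0],"jaw":0.55},
    {"offset":[0,0,0],"twist":[0,0,0],"jaw":1},
    {"offset":[0,0,0],"twist":[0,0,0],"jaw":1},
    {"offset":[0,0,0],"twist":[0,0,0],"jaw":1},
    {"offset":[0,0,0],"twist":[0,0,0],"jaw":1},
    {"offset":[0,0,0],"twist":[0,0,0],"jaw":1},
    {"offset":[0,0,0],"twist":[0,0,0],"jaw":1},
  ],
  newtons=35,
)

```text
t: 45.72
position: [0.5636, 0.2888, 0.2162]
eef_rot: [0.662, 0.749, 0.0, -0.0]
contact_force: [-3.3, 0.4, 6.2]
width: 0.0118
```

```bash
python3 -c "
from h import *
plan(None)
s=robot.read_state(); c=w2c(np.array(s['position'])); a=c[1]-105; b=c[2]+19-50; r=np.hypot(a,b); al=np.arctan2(b,-a); print('r',r,'al',al)
ph=1.58; th=np.linspace(al,al-ph,37); P=np.c_[-r*np.cos(th),r*np.sin(th)]; print('end grasp',105+P[-1,0],50+P[-1,1]); d=np.diff(P,axis=0); print([[round(x,1),0,round(-z,1)] for x,z in d.tolist()])
"
```

```text
t 45.72 tcp [563.6 288.8 216.2] case [ -1.7 179.  216.2] yaw 7.08 case yaw -0.02 zdir [ 0.  0. -1.] F [-3.3  0.4  6.2] w 11.8 q [0.47 0.36 1.61 0.   1.16 0.35]
r 199.47086807230372 al 1.9511085510781845
end grasp -80.89206898001768 122.33785938114798
[[-8.2, 0, -3.1], [-8.3, 0, -2.7], [-8.4, 0, -2.3], [-8.5, 0, -2.0], [-8.6, 0, -1.6], [-8.7, 0, -1.2], [-8.7, 0, -0.8], [-8.7, 0, -0.4], [-8.8, 0, -0.1], [-8.7, 0, 0.3], [-8.7, 0, 0.7], [-8.7, 0, 1.1], [-8.6, 0, 1.5], [-8.6, 0, 1.8], [-8.5, 0, 2.2], [-8.4, 0, 2.6], [-8.2, 0, 3.0], [-8.1, 0, 3.3], [-8.0, 0, 3.7], [-7.8, 0, 4.0], [-7.6, 0, 4.3], [-7.4, 0, 4.7], [-7.2, 0, 5.0], [-7.0, 0, 5.3], [-6.7, 0, 5.6], [-6.5, 0, 5.9], [-6.2, 0, 6.2], [-5.9, 0, 6.4], [-5.6, 0, 6.7], [-5.3, 0, 6.9], [-5.0, 0, 7.2], [-4.7, 0, 7.4], [-4.4, 0, 7.6], [-4.0, 0, 7.8], [-3.7, 0, 7.9], [-3.4, 0, 8.1]]
```

drive_tool(
  rows=[
    {"offset":[-8.2,0,-3.1],"twist":[0,0,0],"jaw":1},
    {"offset":[-8.3,0,-2.7],"twist":[0,0,0],"jaw":1},
    {"offset":[-8.4,0,-2.3],"twist":[0,0,0],"jaw":1},
    {"offset":[-8.5,0,-2.0],"twist":[0,0,0],"jaw":1},
    {"offset":[-8.6,0,-1.6],"twist":[0,0,0],"jaw":1},
    {"offset":[-8.7,0,-1.2],"twist":[0,0,0],"jaw":1},
    {"offset":[-8.7,0,-0.8],"twist":[0,0,0],"jaw":1},
    {"offset":[-8.7,0,-0.4],"twist":[0,0,0],"jaw":1},
    {"offset":[-8.8,0,-0.1],"twist":[0,0,0],"jaw":1},
    {"offset":[-8.7,0,0.3],"twist":[0,0,0],"jaw":1},
    {"offset":[-8.7,0,0.7],"twist":[0,0,0],"jaw":1},
    {"offset":[-8.7,0,1.1],"twist":[0,0,0],"jaw":1},
    {"offset":[-8.6,0,1.5],"twist":[0,0,0],"jaw":1},
    {"offset":[-8.6,0,1.8],"twist":[0,0,0],"jaw":1},
    {"offset":[-8.5,0,2.2],"twist":[0,0,0],"jaw":1},
    {"offset":[-8.4,0,2.6],"twist":[0,0,0],"jaw":1},
    {"offset":[-8.2,0,3.0],"twist":[0,0,0],"jaw":1},
    {"offset":[-8.1,0,3.3],"twist":[0,0,0],"jaw":1},
    {"offset":[0,0,0],"twist":[0,0,0],"jaw":1},
  ],
)

```text
t: 47.3
position: [0.5841, 0.1343, 0.2129]
eef_rot: [0.663, 0.749, 0.001, 0.001]
contact_force: [7.8, -0.2, 0.6]
width: 0.0116
```

```bash
python3 -c "
from h import *
plan(None)
s=robot.read_state(); c=w2c(np.array(s['position'])); a=c[1]-105; b=c[2]+19-50; r=np.hypot(a,b); al=np.arctan2(b,-a); print('r',r,'phi',al-.371)
im,d=get_image('side'); cv2.imwrite('pics/v_side.png',cv2.resize(im[60:260,200:400,::-1],None,fx=3,fy=3))"
```

```text
t 47.3 tcp [584.1 134.3 212.9] case [ -0.4  23.2 212.9] yaw 7.01 case yaw -0.09 zdir [ 0.003 -0.001 -1.   ] F [ 7.8 -0.2  0.6] w 11.6 q [ 0.22  0.31  1.69 -0.    1.13  0.1 ]
r 199.470750730061 phi 0.777213755038046
```

View pics/v_side.png

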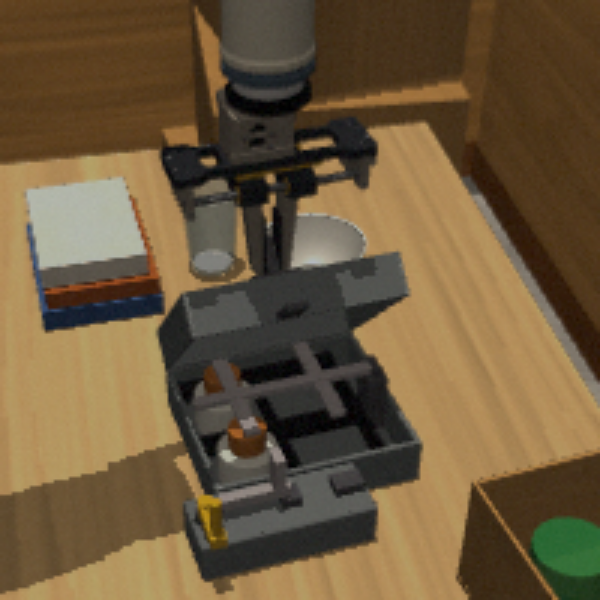

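The lid is at about 0.78 rad and closing cleanly. I continue.

drive_tool(
  rows=[
    {"offset":[-8.0,0,3.7],"twist":[0,0,0],"jaw":1},
    {"offset":[-7.8,0,4.0],"twist":[0,0,0],"jaw":1},
    {"offset":[-7.6,0,4.3],"twist":[0,0,0],"jaw":1},
    {"offset":[-7.4,0,4.7],"twist":[0,0,0],"jaw":1},
    {"offset":[-7.2,0,5.0],"twist":[0,0,0],"jaw":1},
    {"offset":[-7.0,0,5.3],"twist":[0,0,0],"jaw":1},
    {"offset":[-6.7,0,5.6],"twist":[0,0,0],"jaw":1},
    {"offset":[-6.5,0,5.9],"twist":[0,0,0],"jaw":1},
    {"offset":[-6.2,0,6.2],"twist":[0,0,0],"jaw":1},
    {"offset":[-5.9,0,6.4],"twist":[0,0,0],"jaw":1},
    {"offset":[-5.6,0,6.7],"twist":[0,0,0],"jaw":1},
    {"offset":[-5.3,0,6.9],"twist":[0,0,0],"jaw":1},
    {"offset":[-5.0,0,7.2],"twist":[0,0,0],"jaw":1},
    {"offset":[-4.7,0,7.4],"twist":[0,0,0],"jaw":1},
    {"offset":[-4.4,0,7.6],"twist":[0,0,0],"jaw":1},
    {"offset":[-4.0,0,7.8],"twist":[0,0,0],"jaw":1},
    {"offset":[-3.7,0,6],"twist":[0,0,0],"jaw":1},
    {"offset":[0,0,0],"twist":[0,0,0],"jaw":1},
    {"offset":[0,0,0],"twist":[0,0,0],"jaw":1},
  ],
)

```text
t: 48.93
position: [0.5977, 0.0329, 0.1123]
eef_rot: [0.662, 0.749, 0.001, 0.002]
contact_force: [11.9, 1.6, -3.9]
width: 0.0118
```

```bash
python3 -c "
from h import *
plan(None)
s=robot.read_state(); c=w2c(np.array(s['position'])); a=c[1]-105; b=c[2]+19-50; r=np.hypot(a,b); al=np.arctan2(b,-a); print('r',r,'phi',al-.371)"
```

```text
t 48.93 tcp [597.7  32.9 112.3] case [  0.5 -79.1 112.3] yaw 7.03 case yaw -0.07 zdir [ 0.005 -0.001 -1.   ] F [11.9  1.6 -3.9] w 11.8 q [ 0.05  0.42  1.78 -0.    0.93 -0.07]
r 201.23420069180347 phi 0.04481847399655936
```

drive_tool(
  rows=[
    {"offset":[-1.2,0,3],"twist":[0,0,0],"jaw":1},
    {"offset":[-0.8,0,3],"twist":[0,0,0],"jaw":1},
    {"offset":[0,0,0],"twist":[0,0,0],"jaw":1},
    {"offset":[0,0,0],"twist":[0,0,0],"jaw":1},
  ],
)

```text
t: 49.27
position: [0.5981, 0.0305, 0.1068]
eef_rot: [0.662, 0.749, 0.001, 0.002]
contact_force: [10.4, -1.7, -0.7]
width: 0.0113
```

```bash
python3 -c "
from h import *
plan(None)"
```

```text
t 49.27 tcp [598.1  30.5 106.8] case [  0.6 -81.5 106.8] yaw 7.05 case yaw -0.05 zdir [ 0.005 -0.002 -1.   ] F [10.4 -1.7 -0.7] w 11.3 q [ 0.05  0.43  1.79 -0.    0.92 -0.07]
```

drive_tool(
  rows=[
    {"offset":[-0.5,0,2],"twist":[0,0,0],"jaw":1},
    {"offset":[-0.5,0,2],"twist":[0,0,0],"jaw":1},
    {"offset":[0,0,0],"twist":[0,0,0],"jaw":1},
    {"offset":[0,0,0],"twist":[0,0,0],"jaw":1},
  ],
)

```text
t: 49.6
position: [0.5982, 0.0291, 0.103]
eef_rot: [0.662, 0.749, 0.001, 0.003]
contact_force: [10.1, -4.5, 1.1]
width: 0.0121
```

```bash
python3 -c "
from h import *
plan(None)"
```

```text
t 49.6 tcp [598.2  29.1 103. ] case [  0.6 -82.9 103. ] yaw 7.06 case yaw -0.04 zdir [ 0.005 -0.002 -1.   ] F [10.1 -4.5  1.1] w 12.1 q [ 0.05  0.44  1.79 -0.    0.91 -0.07]
```

drive_tool(
  rows=[
    {"offset":[0.3,0,1.5],"twist":[0,0,0],"jaw":1},
    {"offset":[0.3,0,1.5],"twist":[0,0,0],"jaw":1},
    {"offset":[0,0,0],"twist":[0,0,0],"jaw":1},
  ],
)

```text
t: 49.85
position: [0.5983, 0.0285, 0.1003]
eef_rot: [0.662, 0.75, 0.0, 0.003]
contact_force: [10.5, -10.6, 2.7]
width: 0.0119
```

```bash
python3 -c "
from h import *
plan(None)
im,d=get_image('side'); cv2.imwrite('pics/w_side.png',cv2.resize(im[120:260,220:380,::-1],None,fx=4.2,fy=4.2))
for n in ('side','scene'):
  p=camera_params(n); im,d=get_image(n); u,v,X=cloud(p,d); c=w2c(X)
  for a in (-85,-40,0,50,90):
    q=(abs(c[:,1]-a)<6)&(c[:,0]>-85)&(c[:,0]<115)&(abs(c[:,0])>30)&(c[:,2]>70)&(c[:,2]<125)
    if q.sum(): print(n,a,q.sum(),np.median(c[q,2]).round(1))
"
```

```text
t 49.85 tcp [598.3  28.5 100.3] case [  0.6 -83.6 100.3] yaw 7.1 case yaw -0.0 zdir [ 0.005 -0.004 -1.   ] F [ 10.5 -10.6   2.7] w 11.9 q [ 0.05  0.44  1.79 -0.01  0.91 -0.07]
side -85 133 97.1
side -40 106 97.3
side 0 65 96.6
side 50 23 96.2
side 90 24 95.0
scene -85 117 95.9
scene -40 169 96.4
scene 0 179 95.6
scene 50 180 95.5
scene 90 183 93.8
```

View pics/w_side.png

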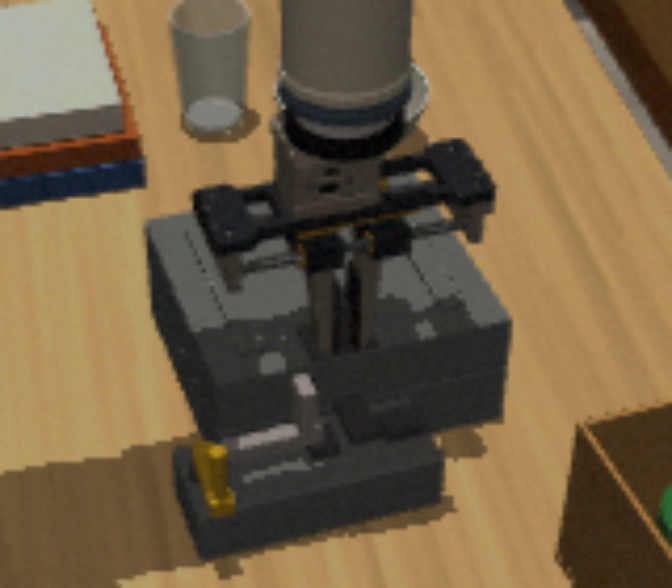

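The lid is still about 2 mm proud at its front edge. I release the tab, then press down on its top with closed fingertips.

drive_tool(
  rows=[
    {"offset":[0,0,0],"twist":[0,0,0],"jaw":0.6},
    {"offset":[0,0,0],"twist":[0,0,0],"jaw":0.6},
    {"offset":[0,0,0],"twist":[0,0,0],"jaw":0.6},
    {"offset":[0,0,-20],"twist":[0,0,0],"jaw":0.6},
    {"offset":[4,0,-30],"twist":[0,0,0],"jaw":0.6},
    {"offset":[4,0,0],"twist":[0,0,0],"jaw":1},
    {"offset":[0,0,0],"twist":[0,0,0],"jaw":1},
    {"offset":[0,0,0],"twist":[0,0,0],"jaw":1},
    {"offset":[0,0,0],"twist":[0,0,0],"jaw":1},
    {"offset":[0,0,0],"twist":[0,0,0],"jaw":1},
  ],
  newtons=20,
)

```text
t: 50.83
position: [0.5936, 0.0394, 0.1481]
eef_rot: [0.662, 0.749, -0.001, -0.001]
contact_force: [-0.3, 0.3, -0.6]
width: 0.0056
```

```bash
python3 -c "
from h import *
plan(c2w([0,-75,140]),7.1)
for n in ('side','scene'):
  p=camera_params(n); im,d=get_image(n); u,v,X=cloud(p,d); c=w2c(X)
  for a in (-85,-40,0,50,90):
    q=(abs(c[:,1]-a)<6)&(c[:,0]>-85)&(c[:,0]<115)&(abs(c[:,0])>30)&(c[:,2]>70)&(c[:,2]<125)
    if q.sum(): print(n,a,q.sum(),np.median(c[q,2]).round(1))
"
```

```text
t 50.83 tcp [593.6  39.4 148.1] case [ -2.7 -72.1 148.1] yaw 7.06 case yaw -0.04 zdir [-0.002 -0.    -1.   ] F [-0.3  0.3 -0.6] w 5.6 q [ 0.06  0.38  1.76 -0.    1.01 -0.06]
twist [-0.1  0.  -0. ] rows 1.0 | then offset [-2.9  2.7  8.1] /n= 1 [-2.9  2.7  8.1]
offset in present frame [-2.9  2.8  8.1]
side -85 130 97.0
side -40 113 96.9
side 0 98 96.9
side 50 79 97.4
side 90 34 95.1
scene -85 119 96.1
scene -40 171 96.2
scene 0 174 95.5
scene 50 180 95.2
scene 90 185 93.7
```

```bash
python3 -c "
from h import *
for n in ('side','scene'):
  p=camera_params(n); d=np.load(f'pics/a_{n}_d.npy'); u,v,X=cloud(p,d); c=w2c(X)
  for a in (-85,-40,0,50,90):
    q=(abs(c[:,1]-a)<6)&(c[:,0]>-85)&(c[:,0]<115)&(abs(c[:,0])>30)&(c[:,2]>70)&(c[:,2]<125)
    if q.sum(): print(n,a,q.sum(),np.median(c[q,2]).round(1))
"
```

```text
side -85 131 94.8
side -40 122 95.5
side 0 109 95.8
side 50 102 95.9
side 90 89 95.1
scene -85 151 93.9
scene -40 174 94.7
scene 0 178 94.4
scene 50 179 94.5
scene 90 184 93.4
```

drive_tool(
  rows=[
    {"offset":[-1,2.7,8],"twist":[0,0,0],"jaw":1},
    {"offset":[0,0,3],"twist":[0,0,0],"jaw":1},
    {"offset":[0,0,0],"twist":[0,0,0],"jaw":1},
    {"offset":[0,0,0],"twist":[0,0,0],"jaw":1},
  ],
)

```text
t: 51.27
position: [0.5969, 0.0389, 0.1376]
eef_rot: [0.662, 0.749, -0.0, -0.0]
contact_force: [-0.1, -0.0, 0.2]
width: 0.0004
```

Compared with the first picture, the front edge is 2.2 mm high. Pressing now.

drive_tool(
  rows=[
    {"offset":[0,0,2],"twist":[0,0,0],"jaw":1},
    {"offset":[0,0,1.5],"twist":[0,0,0],"jaw":1},
    {"offset":[0,0,1],"twist":[0,0,0],"jaw":1},
    {"offset":[0,0,0],"twist":[0,0,0],"jaw":1},
  ],
)

```text
t: 51.6
position: [0.5975, 0.0389, 0.1343]
eef_rot: [0.662, 0.749, 0.0, 0.0]
contact_force: [-1.0, -0.3, 4.2]
width: 0.0004
```

drive_tool(
  rows=[
    {"offset":[0,0,1],"twist":[0,0,0],"jaw":1},
    {"offset":[0,0,1],"twist":[0,0,0],"jaw":1},
    {"offset":[0,0,0],"twist":[0,0,0],"jaw":1},
  ],
)

```text
t: 51.85
position: [0.5976, 0.0388, 0.1341]
eef_rot: [0.662, 0.749, 0.0, 0.0]
contact_force: [-6.6, -2.0, 21.1]
width: 0.0001
```

A firm stop at 134 mm with 21 N, which is the shut height of the tab top. I rise clear and check.

drive_tool(
  rows=[
    {"offset":[0,0,-20],"twist":[0,0,0],"jaw":0.5},
    {"offset":[0,0,-40],"twist":[0,0,0],"jaw":0.5},
    {"offset":[0,0,-40],"twist":[0,0,0],"jaw":0.5},
    {"offset":[0,0,-40],"twist":[0,0,0],"jaw":0.5},
    {"offset":[0,-40,0],"twist":[0,0,0],"jaw":0.5},
    {"offset":[0,-40,0],"twist":[0,0,0],"jaw":0.5},
    {"offset":[0,-40,0],"twist":[0,0,0],"jaw":0.5},
    {"offset":[0,-40,0],"twist":[0,0,0],"jaw":0.5},
    {"offset":[0,-40,0],"twist":[0,0,0],"jaw":0.5},
    {"offset":[0,0,0],"twist":[0,0,0],"jaw":0.5},
    {"offset":[0,0,0],"twist":[0,0,0],"jaw":0.5},
  ],
)

```text
t: 52.77
position: [0.3975, 0.0143, 0.2722]
eef_rot: [0.662, 0.749, 0.001, 0.001]
contact_force: [1.8, -0.5, 0.6]
width: 0.0461
```

```bash
python3 -c "
from h import *
plan(None)
for n in ('side','scene'):
  p=camera_params(n); im,d=get_image(n); u,v,X=cloud(p,d); c=w2c(X); cv2.imwrite(f'pics/z_{n}.png',im[:,:,::-1]); print(n,caps(n,im,d))
  for a in (-85,-40,0,50,90):
    q=(abs(c[:,1]-a)<6)&(c[:,0]>-85)&(c[:,0]<115)&(abs(c[:,0])>30)&(c[:,2]>70)&(c[:,2]<125)
    if q.sum(): print(n,a,q.sum(),np.median(c[q,2]).round(1))
  s=(c[:,0]>-135)&(c[:,0]<60)&(c[:,1]<-100)&(c[:,1]>-185)&(c[:,2]>76)&(c[:,2]<116); rgb=im[v[s],u[s]].astype(int); yel=rgb[:,0]-rgb[:,2]>40
  for k,q in (('yel',yel),('grey',~yel)): print(k,q.sum(),np.median(c[s][q],axis=0).round(1),np.percentile(c[s][q],[3,97],axis=0).round(1).tolist())
  a=cv2.imread(f'pics/a_{n}.png').astype(int); D=abs(a-im[:,:,::-1]).max(2)
  box={'side':(205,115,330,165),'scene':(395,195,500,325)}[n]; print('bystander diff px',(D[box[1]:box[3],box[0]:box[2]]>60).sum())
  for t in ('books_mid','tumbler','bowl'): print(t,[(np.round(q['uv'],1).tolist(),round(q['p'],2)) for q in mark_of(n,t)[:2]])
"
```

```text
t 52.77 tcp [397.5  14.3 272.2] case [-200.4  -72.8  272.2] yaw 7.04 case yaw -0.06 zdir [ 0.002  0.    -1.   ] F [ 1.8 -0.5  0.6] w 46.1 q [ 0.03 -0.08  2.01  0.    1.21 -0.09]
side [([389.0, 227.0], [828.7, -96.0], 72.1, [827.0999755859375, -95.80000305175781], 131), ([366.0, 254.0], [732.6, -173.3], 66.2, [732.5999755859375, -176.5], 83), ([414.0, 300.0], [821.2, -294.6], 92.4, [796.0, -334.70001220703125], 245)]
side -85 118 95.0
side -40 118 95.3
side 0 115 95.5
side 50 104 95.5
side 90 94 94.8
yel 49 [-114.7 -175.8   97.7] [[-118.9, -179.0, 76.7], [-109.7, -150.6, 114.1]]
grey 78 [ -41.8 -138.1  100.7] [[-46.7, -141.2, 77.4], [-35.2, -122.0, 115.1]]
bystander diff px 1272
books_mid [([225.0, 140.6], 0.77), ([298.4, 197.2], 0.25)]
tumbler [([269.5, 143.0], 0.98)]
bowl [([304.4, 154.2], 0.8), ([272.4, 229.7], 0.31)]
scene [([133.0, 248.0], [760.2, -329.1], 31.0, [761.2000122070312, -332.0], 51)]
scene -85 152 94.1
scene -40 173 94.5
scene 0 176 94.5
scene 50 177 94.7
scene 90 182 93.8
yel 48 [-110.3 -168.9   97. ] [[-116.5, -174.3, 77.1], [-105.9, -164.8, 112.9]]
grey 98 [ -35.4 -127.1   99.4] [[-43.4, -136.8, 77.8], [-32.1, -117.1, 112.8]]
bystander diff px 323
books_mid [([315.2, 255.9], 0.71), ([456.6, 231.8], 0.68)]
tumbler [([452.1, 275.6], 0.97), ([287.6, 220.9], 0.23)]
bowl [([271.5, 215.0], 0.72), ([420.8, 308.9], 0.59)]
```

View pics/z_side.png

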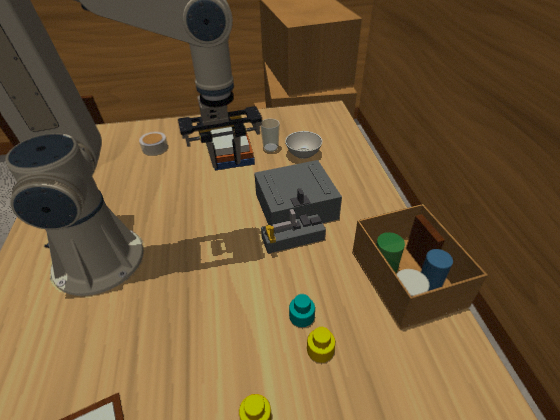

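View pics/z_scene.png

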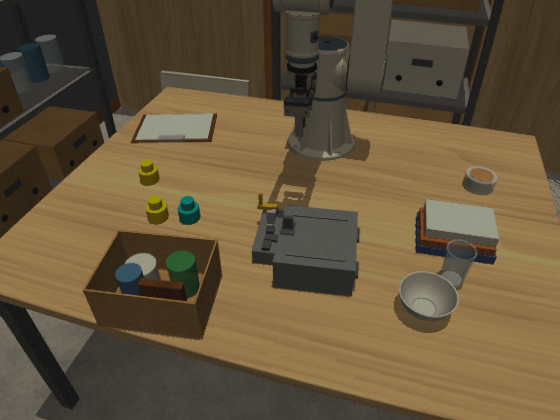

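The lid top is back at its original heights in both views. The keeper post is at (-114,-170) and the bolt tab at about -41, so both are open. A final check that the bystanders did not shift, comparing the first and last pictures:

```bash
python3 -c "
from h import *
for n,bx in {'scene':{'books':(412,198,500,260),'bowl':(396,272,460,325),'glass':(440,238,480,290),'turq':(175,193,205,226),'yel1':(136,157,164,188),'yel2':(143,193,172,225)},'side':{'glass':(258,116,284,156),'bowl':(284,130,326,162),'booksfront':(210,150,256,170)}}.items():
  a=cv2.imread(f'pics/a_{n}.png',0).astype(np.float32); b=cv2.imread(f'pics/z_{n}.png',0).astype(np.float32)
  for k,(x0,y0,x1,y1) in bx.items():
    s,r=cv2.phaseCorrelate(a[y0:y1,x0:x1].copy(),b[y0:y1,x0:x1].copy(),cv2.createHanningWindow((x1-x0,y1-y0),cv2.CV_32F)); print(n,k,np.round(s,2),round(r,2))
print({k:np.round(v,2).tolist() for k,v in robot.read_state().items() if k in('t','contact_force','width')})
"
```

```text
scene books [0.02 0.01] 0.95
scene bowl [0.05 0.  ] 0.97
scene glass [ 0.06 -0.01] 1.02
scene turq [ 0.06 -0.04] 0.95
scene yel1 [ 0.03 -0.13] 1.0
scene yel2 [-0.06  0.05] 1.0
side glass [0.68 0.12] 0.98
side bowl [0.51 0.  ] 0.99
side booksfront [-0.43  0.44] 0.65
{'t': 53.17, 'contact_force': [0.39, 0.29, -0.42], 'width': 0.05}
```

Nothing has moved: the scene camera shows under 0.15 px of shift. The side view's 0.4–0.7 px goes with the shadows and the arm in front. I hand the job in.

```bash
python3 -c "
from bench import robot
print(robot.close_job())"
```

```text
the job is handed in; nothing more can be done
None
```

The job is done in the order asked and handed in at about 53 s of the 210 s allowed. I swung the keeper clear, drew the bolt and opened the lid to about 1.58 rad. I then raised the hold-down to about 1.65 rad and stood the two white jars in bays 0 and 1. One of them had been knocked aside during the run, so I found it again before gripping it. Last, I brought the hold-down level and shut the lid.

**Last checks:**
- **Hold-down:** level at 85.5 mm along its whole length, with both jars upright under it. I checked this before shutting the lid.
- **Lid:** its top is back at the starting heights, within about 0.3 mm in both views. The first close left the front edge 2.2 mm high, so I pressed it down onto its stop at 21 N.
- **Keeper and bolt:** both left open, with the keeper at about 1.57 rad and the bolt drawn.
- **Robot and other objects:** the arm is clear and touching nothing. The books, glass, bowl, and yellow and turquoise look-alikes have not moved (under 0.15 px in the scene view).

**Did not agree:**
- **Bolt travel:** I measured 38–39 mm of movement instead of 42 mm. It ended on a hard stop at about 18 N, and it seemed to start about 2.5 mm off home, so I took it as fully drawn.
- **Side view of the other objects:** it showed 0.4–0.7 px of shift. I put that down to shadows and the arm in front of the books, because the scene view showed none.

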